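Set a washed filter bowl upside down on the air drying spigot and lock it

TASK

Put the washed air-filter bowl to dry: turn it upside down, set it over the upright spigot of the drying station and press it down until the stiff brass sleeve under its rim is at its stop. Then slide the red locking fork by its black knob all the way to its end stop, so that it lies over the bowl's blue collar. Leave the red bin, the pot and the roll of tape where they are.

Things in the scene. Friction and masses are not known exactly. Their poses are not given: they have to be found in the camera images.
- bowl: filter bowl: hollow metal cup, 105 mm tall, origin at the centre of its closed bottom, z towards the open mouth. Grey round body 54 mm across, z = 6 to 79 mm; blue eight-sided collar 66 mm across flats, z = 79 to 105 mm (mouth), flats facing x, y and the diagonals. Bore 46 mm wide, 99 deep. Starts mouth up, any yaw. On its side it rests on a collar flat without rolling
- bowl_rim (a point): centre of the bowl's mouth, 105 mm from the bottom along the bowl's z
- station: drying station, fixed: grey plate 125 x 208 x 12 mm (y -157 to +51), origin at worktop level on the axis of its steel spigot, z up. Spigot: nose 28 mm across, z = 54 to 86; cone widening down to 43.2 mm at z = 36; below it a 43.2 mm land (bowl's bore has 1.4 mm play all round). Two guide rails, 63 mm high, at x = +-55, y = -152 to -56. Brass fitting, 14 mm high, at y = +51 to +73
- seat (a point): point on the spigot axis, 22 mm above the worktop: the centre of the bowl's mouth is here when the bowl is fully down
- sleeve (a joint): brass sleeve, 59 mm across, round the foot of the spigot, under the bowl's rim. 0 = up (top 30 mm above the worktop), 0.008 m = down at its stop (top at 22 mm). Stiff: about 8 N push it down, the bowl's weight alone does not; it stays where it is left
- fork (a joint): red locking fork, flat U-shaped plate 4 mm thick, underside 50.5 mm above the worktop, sliding along the station's +y. 0 = fully back, 0.056 m = end stop, its two tines (57 mm apart) 2.5 mm over the blue collar of a bowl that is fully down; if the bowl is higher they run against the collar. About 3 N to slide, stays where left. Starts at 0 to 0.008
- fork_knob (a point): centre of the top of the fork's upright black knob, 22 mm across, 28 mm tall, top 97 mm above the worktop; on the station's line x = 0, at y = -136 mm when the fork joint is 0
- pin_bin: bystander: red open bin with small parts, 100 x 120 x 50 mm, origin at the centre of its underside
- grease_pot: bystander: cream pot with green lid, 68 mm across, 46 mm tall, origin at the centre of its underside
- tape_blue: bystander: roll of blue tape lying flat, 70 mm across, 18 mm tall, origin at the centre of its underside
- clamp_fixture: obstacle to keep clear of: the bench's clamp fixture, fixed, always in the same place, 130 x 295 x 124 mm. Its red lever handle points towards the bowl: it runs from (0, -65, 115) to its tip at (0, -139, 73) mm in the frame of this body, 19 mm thick

How it is judged:
By the outcome, as a careful person would: the job done as asked, in the order asked, and still so for the second after the job is handed in, with the robot touching nothing.
It also fails if it takes over 72 s, if anything falls off the work surface, if the arm or the gripper's body presses on something with over 40 N, if the wrist force passes 120 N, or if a joint passes its speed limit or range.

ROBOT

A 6-joint arm with a two-finger parallel gripper is mounted at the origin on a cart in front of the work surface, level with it; the furniture and walls round the work are solid. World frame = base frame: x ahead of the robot, y to its left, z up, the work surface at z = 0. Lengths are in mm, angles in degrees, forces in N, time in s.
With the tool pointing down it reaches from about 300 to 850 mm from the base axis. Payload 4.2 kg.
Tool frame: the origin (TCP) lies on the centre line of the jaws, within the pads' length; the fingertips stand 14 mm ahead of it and the grasp point (between the pads) lies 5 mm behind it; z points along the fingers, y is the line along which they close (so a half turn about z gives the same grasp; the last joint's range is limited). The gripper opens to 91 mm and grips with 3 to 60 N. Pads are 32 mm wide; open, the fingers measure 118 mm over their backs; the gripper's body (76 mm by 178 mm) begins 60 mm behind the grasp point.
Start: joints at [-72.307, 18.312, 89.639, -0, 72.044, -1.146], TCP at [185.675, -544.212, 227.976] pointing down, gripper open.
Joint ranges: [-177.97, 177.97], [-48.28, 115.42], [12.27, 149.76], [-77.06, 257.06], [2.81, 150.46], [-146.56, 146.56]. Speed limits (degrees/s): [147.25, 147.25, 180, 180, 180, 180].

INTERFACE

Orientations are given as [roll, pitch, yaw] about the fixed x, y, z axes, in that order (R = Rz(yaw) Ry(pitch) Rx(roll)).
In Python, from workcell import * gives the robot as it stands. The module is installed in compiled form; this text tells all that it offers.
- The arm moves only by the shell command python3 -m crank 'ROWS' [FORCE]. ROWS is JSON, a list of rows, each an object of numbers: "grip": the finger opening in m, from 0 to 0.0912; "x", "y", "z": the shift along the tool's x, y, z in m; "yaw": the turn about the tool's z in rad. In form: [{"grip": .., "x": .., "y": .., "z": .., "yaw": ..}, ...]. A call has exactly 5 rows; each row is the pose to reach, as a shift and turn from the pose commanded when the call began, along the tool's axes at that moment; what a row does not reach only later rows make up. A row lasts 1/12 s, in which the tool goes at most 41.7 mm and 7.16 degrees, less where a joint would pass 70% of its speed; a pose out of reach is approached as far as the arm can. A call with a gripper value outside its range is refused whole. The fingers move at their own pace and stop on an object; FORCE is the grip in N (left out, the last holds). Time passes only in rows, so rows that repeat a pose let the fingers close, or fill a call up. It gives the time, the measured TCP pose, the force, the opening and the grip force at its end, in the units of the state.
- state(): the state, without advancing time (a new reading comes with each control period).
- grab_frame(name): name is "scene" or "side" or "wrist"; returns the picture (400x640x3 uint8, red, green, blue); there is no depth.
- camera_model(name): a dict with "intrinsics" (3x3 intrinsics, pixels), "R" (3x3) and "t" (3): a world point X has camera coordinates R X + t. Camera axes: x right, y down, z forward; pixel columns grow to the right and rows downward; lengths in mm; the calibration is good to about 2 mm. The wrist camera is an equidistant fisheye: a pixel r from the principal point sees the ray r / f radians off the axis. A picture is of the moment at which its call begins: read the wrist's pose just before it. camera_model takes no time and is no camera call; for the wrist camera it gives the pose at the moment of the call.
- job_done(): hands the job in; it is judged then, once.
The state is a dict: "time_s": time; "qpos": joint angles; "qvel": joint speeds; "effort": joint torques, N m; "ee_pos": TCP position; "ee_rot": TCP orientation; "force": force on the tool from outside, world axes, zero at the start; "torque": the same for the moment, N m; "gripper_width": finger opening in mm; "gripper_force": force on a finger pad.
Only numpy, scipy, OpenCV 4.12 (cv2) and the standard library are available. Lean on these libraries where they do the work, as an engineer would, in place of code of your own. Each camera call takes 0.05 s, during which the arm holds its last target. There are 200 camera calls.

## Working session

There is one attempt and no reset: what is moved stays moved. The work goes in short steps, Python scripts to look and compute and a shell command to move; the robot and the scene stay as the last step left them, time stands still between calls to the robot, and variables do not carry over. Pictures are saved under pics/ and viewed, at most 10 in all, crops included, and the job is handed in when it is done.

```bash
mkdir -p pics; python3 - <<'E'
from workcell import *
import cv2,numpy as np
for n in ("scene","side","wrist"):
    f=grab_frame(n); cv2.imwrite(f"pics/{n}0.png",f[:,:,::-1])
    c=camera_model(n); print(n,np.round(c["intrinsics"],1).tolist(),np.round(c["R"],3).tolist(),np.round(c["t"],1).tolist(), np.round(-np.array(c["R"]).T@c["t"]))
print(state())
E
```

```text
scene [[382.7, 0.0, 321.7], [0.0, 382.7, 201.1], [0.0, 0.0, 1.0]] [[-0.913, -0.408, 0.016], [-0.302, 0.648, -0.699], [0.275, -0.643, -0.715]] [511.8, 233.6, 860.3] [301. 610. 770.]
side [[412.6, 0.0, 318.8], [0.0, 412.6, 199.2], [0.0, 0.0, 1.0]] [[0.999, -0.04, 0.003], [-0.014, -0.415, -0.91], [0.038, 0.909, -0.415]] [-579.5, 114.2, 977.0] [ 544. -864.  512.]
wrist [[309.7, 0.0, 323.3], [0.0, 309.7, 199.7], [0.0, 0.0, 1.0]] [[0.322, -0.947, -0.001], [-0.904, -0.308, 0.297], [-0.282, -0.095, -0.955]] [-573.8, -32.7, 391.7] [ 266. -516.  383.]
{'time_s': 0.15, 'qpos': array([-7.23080953e+01,  1.83440493e+01,  8.96901290e+01, -1.78352711e-03,
        7.20446195e+01, -1.14477919e+00]), 'qvel': array([-0.03944716, -0.08987962, -0.09860989, -0.06231639,  0.00975913,
       -0.11528599]), 'effort': array([-3.20764029e-04, -4.12777090e+01, -2.32154739e+01,  7.27981422e-02,
        4.33504838e-02, -9.38067160e-05]), 'ee_pos': array([ 185.54349049, -543.85807675,  227.30666215]), 'ee_rot': array([-1.79921184e+02,  1.21280485e-04,  1.88372350e+01]), 'force': array([-0.19582193, -0.07520122, -0.50319797]), 'torque': array([ 0.02525101,  0.04823452, -0.04636051]), 'gripper_force': 0.0, 'gripper_width': 91.17060126752165}
```

View pics/scene0.png

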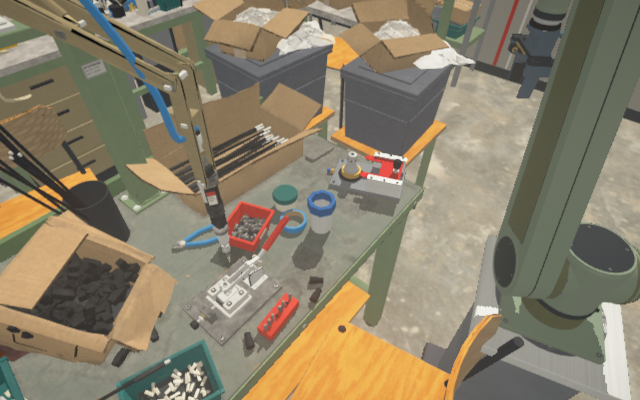

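View pics/side0.png

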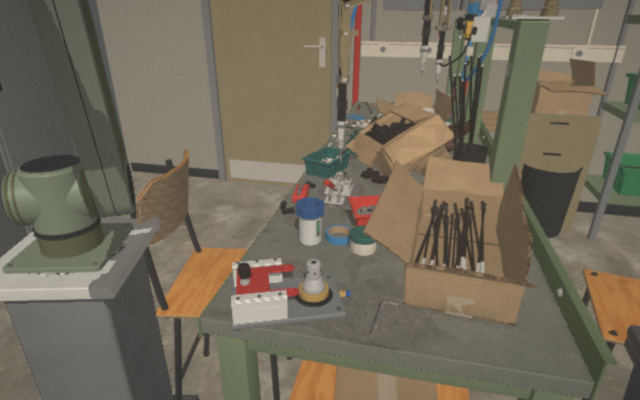

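View pics/wrist0.png

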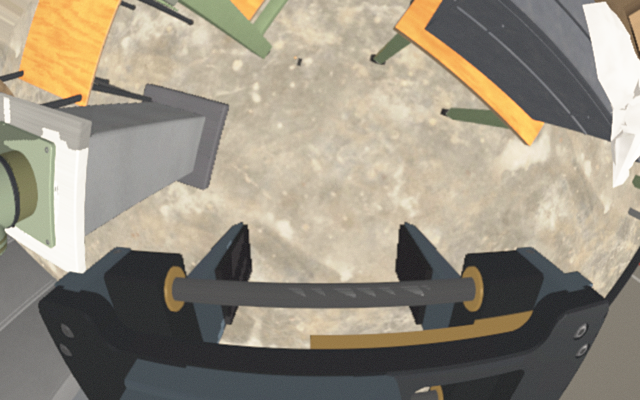

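The scene view shows the bowl with its blue collar at about (321,205), the station at (350,172), the clamp lever tip at about (298,213), the bin at (249,226), the pot at (285,198) and the tape at (292,222). In the side view the bowl is at (311,222) and the spigot at (314,278). The wrist view shows only the floor. Next I'm zooming in for accurate pixels.

```bash
python3 - <<'E'
import cv2,numpy as np
a=cv2.imread("pics/scene0.png")[140:265,220:430]; b=cv2.imread("pics/side0.png")[170:330,210:410]
A=cv2.resize(a,(504,300),interpolation=cv2.INTER_CUBIC)
# stack: scene crop 3.8x, side crop
A=cv2.resize(a,None,fx=3.8,fy=3.8,interpolation=3)  # 798x475
cv2.imwrite("pics/sc1.png",A); cv2.imwrite("pics/si1.png",cv2.resize(b,None,fx=3.7,fy=3.7,interpolation=3))
E
```

```text
(no output)
```

View pics/sc1.png

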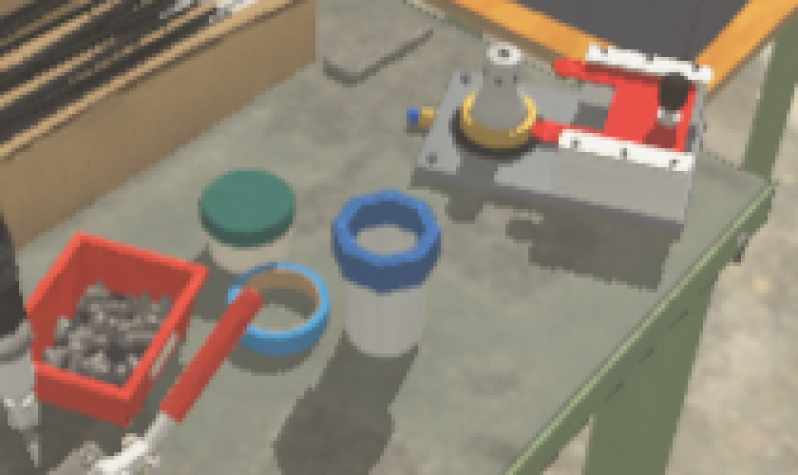

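View pics/si1.png

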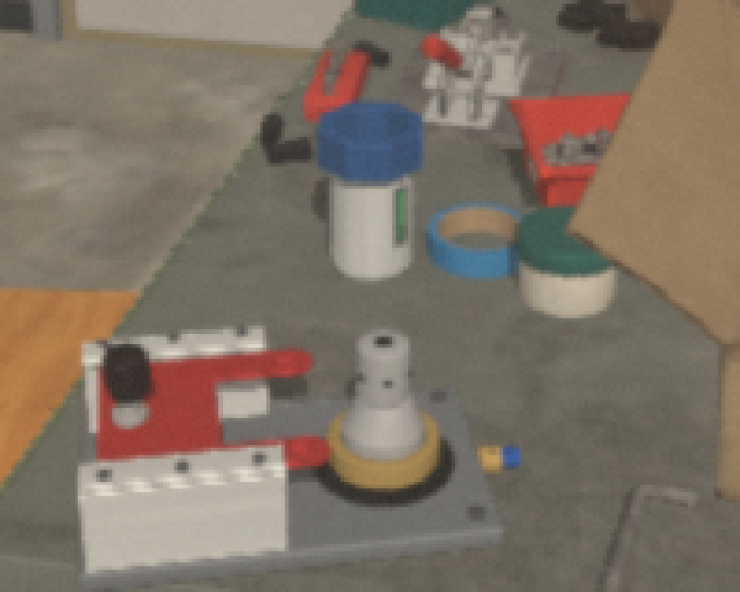

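The scene crop has the bowl rim centre at (386,227), the spigot top at (503,53), the knob top at (676,80) and the fitting tip at (413,117). The same four points in the side crop are (370,124), (383,341), (127,352) and (512,457). I'll triangulate them.

```bash
cat > h.py <<'E'
import numpy as np
from workcell import *
from scipy.optimize import least_squares
def ray(n,u,v,cm=None):
    c=cm or camera_model(n);K=np.array(c["intrinsics"]);R=np.array(c["R"]);t=np.array(c["t"])
    x=(u-K[0,2])/K[0,0];y=(v-K[1,2])/K[1,1]
    if n=="wrist":
        r=np.hypot(x,y);d=np.array([x/r*np.sin(r),y/r*np.sin(r),np.cos(r)])
    else: d=np.array([x,y,1.])
    d=R.T@d; return -R.T@t,d/np.linalg.norm(d)
def tri(rs):
    A=sum(np.eye(3)-np.outer(d,d) for o,d in rs);b=sum((np.eye(3)-np.outer(d,d))@o for o,d in rs)
    p=np.linalg.solve(A,b);return p,[round(float(np.linalg.norm((np.eye(3)-np.outer(d,d))@(p-o))),1) for o,d in rs]
def proj(n,X,cm=None):
    c=cm or camera_model(n);K=np.array(c["intrinsics"]);q=np.array(c["R"])@X+np.array(c["t"])
    if n=="wrist":
        r=np.hypot(q[0],q[1]);th=np.arctan2(r,q[2]);q=np.array([q[0]/r*th,q[1]/r*th,1])
    return (K@(q/q[2]))[:2]
def onz(o,d,z): return o+d*(z-o[2])/d[2]
E
python3 - <<'E'
from h import *
S=lambda u,v:ray("scene",(u+.5)/3.8-.5+220,(v+.5)/3.8-.5+140)
D=lambda u,v:ray("side",(u+.5)/3.7-.5+210,(v+.5)/3.7-.5+170)
P={"spigot86":((503,53),(383,341)),"knob97":((676,80),(127,353)),"rim105":((386,227),(370,124)),"fit":((413,117),(512,457)),"pot46":((247,205),(567,228)),"tape18":((279,300),(477,232)),"tineNear":((537,130),(322,450)),"tineFar":((558,67),(307,360)),"base0":((384,328),(371,260)),"railtopcornerNearL":((692,163),(82,470))}
for k,(a,b) in P.items():
    p,e=tri([S(*a),D(*b)]);print(k,np.round(p,1),e)
print("lever tip z73", onz(*S(250,295),73), "bincorner",onz(*S(205,270),50),onz(*S(128,405),50),"table edge",onz(*S(770,185),0),onz(*S(510,470),0))
print("plate corners",[np.round(onz(*D(u,v),12)[:2]) for u,v in((82,570),(499,530),(462,397))])
E
```

```text
spigot86 [ 561.7 -213.4   86.8] [1.2, 1.2]
knob97 [ 434.9 -230.2   93.4] [0.1, 0.1]
rim105 [559.6   6.8 104.4] [1.1, 1.1]
fit [ 629.7 -204.2    6. ] [0.4, 0.4]
pot46 [681.9 -25.4  45.1] [0.4, 0.4]
tape18 [631.2  23.5  16.6] [1.9, 1.9]
tineNear [ 529.4 -214.7   21.3] [0.7, 0.7]
tineFar [ 522.1 -221.9   81.6] [0.3, 0.3]
base0 [559.5   7.2   5.5] [1.0, 1.0]
railtopcornerNearL [ 408.6 -228.3   22.4] [1.5, 1.5]
lever tip z73 [627.22626336  71.13046158  73.        ] bincorner [676.07691474  46.03098072  50.        ] [663.57500176 166.03294019  50.        ] table edge [ 351.78238856 -254.40357511    0.        ] [440.15979963  77.99794744   0.        ]
plate corners [array([ 416., -291.]), array([ 616., -269.]), array([ 606., -157.])]
```

```bash
python3 -m crank '[{"grip":0.0912,"x":0.032,"y":-0.024,"z":0,"yaw":0.08},{"grip":0.0912,"x":0.064,"y":-0.048,"z":0,"yaw":0.17},{"grip":0.0912,"x":0.096,"y":-0.072,"z":0,"yaw":0.25},{"grip":0.0912,"x":0.128,"y":-0.096,"z":0,"yaw":0.33},{"grip":0.0912,"x":0.16,"y":-0.12,"z":0,"yaw":0.33}]'
R='' ; for i in 1 2; do :; done
python3 -m crank '[{"grip":0.0912,"x":0.016,"y":-0.03,"z":0,"yaw":0},{"grip":0.0912,"x":0.032,"y":-0.06,"z":0,"yaw":0},{"grip":0.0912,"x":0.05,"y":-0.09,"z":0,"yaw":0},{"grip":0.0912,"x":0.066,"y":-0.125,"z":0,"yaw":0},{"grip":0.0912,"x":0.083,"y":-0.155,"z":0,"yaw":0}]'
python3 -m crank '[{"grip":0.0912,"x":0.02,"y":-0.035,"z":0,"yaw":0},{"grip":0.0912,"x":0.04,"y":-0.07,"z":0,"yaw":0},{"grip":0.0912,"x":0.06,"y":-0.105,"z":0,"yaw":0},{"grip":0.0912,"x":0.077,"y":-0.14,"z":0,"yaw":0},{"grip":0.0912,"x":0.09,"y":-0.165,"z":0,"yaw":0}]'
python3 -m crank '[{"grip":0.0912,"x":0.01,"y":-0.02,"z":0,"yaw":0},{"grip":0.0912,"x":0.02,"y":-0.04,"z":0,"yaw":0},{"grip":0.0912,"x":0.029,"y":-0.059,"z":0,"yaw":0},{"grip":0.0912,"x":0.029,"y":-0.059,"z":0,"yaw":0},{"grip":0.0912,"x":0.029,"y":-0.059,"z":0,"yaw":0}]'
python3 - <<'E'
from h import *
import cv2,pickle
c=camera_model("wrist");f=grab_frame("wrist");pickle.dump(c,open("w1.pkl","wb"))
cv2.imwrite("pics/w1.png",f[:,:,::-1]);print(state()["ee_pos"],state()["ee_rot"])
for X in((560,7,105),(562,-213,86),(435,-230,97)):print(proj("wrist",np.array(X,float),c))
E
```

```text
time_s: 0.57
ee_pos: [298.8, -377.3, 227.7]
ee_rot: [-180.0, 0.0, -0.3]
force: [0.4, 0.3, 0.1]
gripper_width: 91.4
gripper_force: 0.0
time_s: 0.98
ee_pos: [381.6, -221.9, 227.8]
ee_rot: [-180.0, 0.0, -0.1]
force: [1.0, -0.5, -0.4]
gripper_width: 91.0
gripper_force: 0.0
time_s: 1.4
ee_pos: [472.5, -56.3, 227.8]
ee_rot: [-180.0, -0.0, 0.0]
force: [-0.2, -1.0, 0.3]
gripper_width: 91.2
gripper_force: 0.0
time_s: 1.82
ee_pos: [500.7, 0.3, 227.5]
ee_rot: [180.0, 0.1, 0.1]
force: [-0.6, -0.2, 0.0]
gripper_width: 90.9
gripper_force: 0.0
[ 5.00362747e+02 -3.97676098e-01  2.27581750e+02] [ 1.79960914e+02  6.78617626e-02 -2.31949756e-02]
[316.41446951 134.12397367]
[517.30573702 139.51537148]
[516.12374761 248.300959  ]
```

View pics/w1.png

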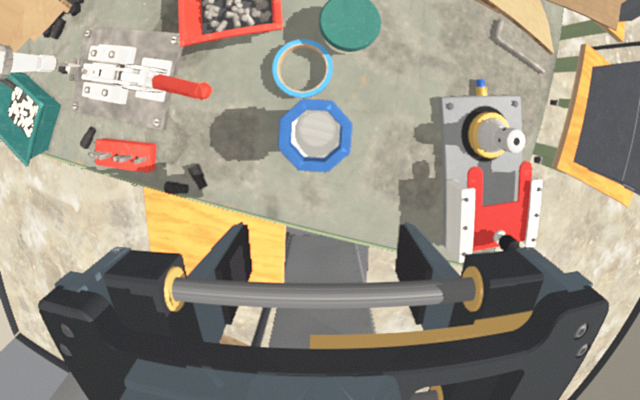

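The wrist view shows the bowl rim centred at (316,135), with its flats roughly along the image axes. The spigot top is at (515,141) and the knob top at about (510,243), both within a few pixels of the prediction. Next I'll fit the octagon's yaw and refine the points with all three views.

```bash
python3 - <<'E'
from h import *
import cv2,pickle
c=pickle.load(open("w1.pkl","rb"));im=cv2.imread("pics/w1.png");h=cv2.cvtColor(im,cv2.COLOR_BGR2HSV)
m=cv2.inRange(h,(105,120,60),(122,255,255));m[:95]=0;m[175:]=0;m[:,:270]=0;m[:,360:]=0
cs,_=cv2.findContours(m,cv2.RETR_EXTERNAL,cv2.CHAIN_APPROX_NONE);q=max(cs,key=cv2.contourArea)[:,0]
P=np.array([onz(*ray("wrist",u,v,c),105)[:2] for u,v in q])
hull=cv2.convexHull(P.astype(np.float32))[:,0]
ctr=np.array(cv2.minEnclosingCircle(hull)[0])
best=[]
for a in range(-22,23,1):
    s=0;ws=[]
    for k in range(8):
        t=np.radians(a+45*k);ws.append((hull@[np.cos(t),np.sin(t)]).max())
    w=[ws[k]+ws[k+4] for k in range(4)];best.append((sum(w),a,[round(float(x),1) for x in w]))
print(ctr,min(best)); a=min(best)[1]
t=np.radians(a);ux=np.array([np.cos(t),np.sin(t)]);uy=np.array([-ux[1],ux[0]])
print("ctr by flats",ux*((hull@ux).max()+(hull@ux).min())/2+uy*((hull@uy).max()+(hull@uy).min())/2)
S=lambda u,v:ray("scene",(u+.5)/3.8-.5+220,(v+.5)/3.8-.5+140)
D=lambda u,v:ray("side",(u+.5)/3.7-.5+210,(v+.5)/3.7-.5+170)
print("spig",tri([S(503,53),D(383,341),ray("wrist",515,141,c)]),"knob",tri([S(676,80),D(127,353),ray("wrist",510,242,c)]),"rim",tri([S(386,227),D(370,124),ray("wrist",316,135,c)]))
pc=[onz(*ray("wrist",u,v,c),12)[:2] for u,v in((444,97),(523,96),(541,157))]
print(np.round(pc))
cv2.imwrite("pics/st.png",cv2.resize(im[70:270,420:560],None,fx=3,fy=3,interpolation=3))
E
```

```text
[558.84442139   8.8103838 ] (np.float64(257.53454204930824), -4, [64.1, 64.5, 64.5, 64.4])
ctr by flats [558.80586551   8.78300569]
spig (array([ 561.09584106, -211.55107305,   86.30014291]), [2.3, 1.0, 1.8]) knob (array([ 436.23650209, -227.52029723,   90.91847226]), [3.9, 1.8, 5.1]) rim (array([559.40894736,   7.16097988, 104.48279295]), [1.3, 1.1, 0.3])
[[ 603. -149.]
 [ 617. -271.]
 [ 534. -315.]]
```

View pics/st.png

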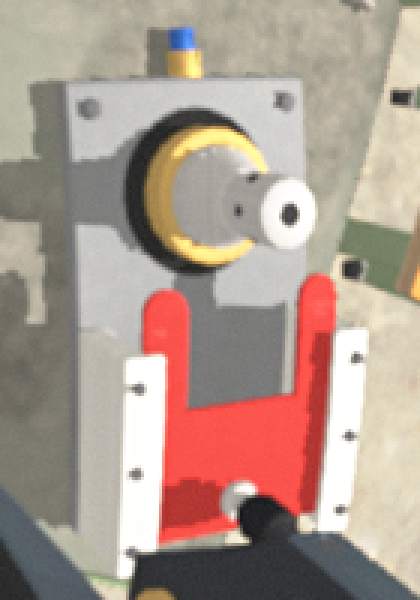

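```bash
python3 -m crank '[{"grip":0.0912,"x":0.03,"y":-0.004,"z":0.01,"yaw":0.07},{"grip":0.0912,"x":0.059,"y":-0.008,"z":0.03,"yaw":0.07},{"grip":0.0912,"x":0.059,"y":-0.008,"z":0.06,"yaw":0.07},{"grip":0.0912,"x":0.059,"y":-0.008,"z":0.09,"yaw":0.07},{"grip":0.0912,"x":0.059,"y":-0.008,"z":0.1,"yaw":0.07}]'
python3 -m crank '[{"grip":0.0912,"x":0,"y":0,"z":0.02,"yaw":0},{"grip":0.0912,"x":0,"y":0,"z":0.04,"yaw":0},{"grip":0.0912,"x":0,"y":0,"z":0.041,"yaw":0},{"grip":0.0912,"x":0,"y":0,"z":0.041,"yaw":0},{"grip":0.0912,"x":0,"y":0,"z":0.041,"yaw":0}]'
for i in 1 2; do python3 -m crank '[{"grip":0.06,"x":0,"y":0,"z":0,"yaw":0},{"grip":0.06,"x":0,"y":0,"z":0,"yaw":0},{"grip":0.06,"x":0,"y":0,"z":0,"yaw":0},{"grip":0.06,"x":0,"y":0,"z":0,"yaw":0},{"grip":0.06,"x":0,"y":0,"z":0,"yaw":0}]' 15; done
```

```text
time_s: 2.28
ee_pos: [556.7, 6.4, 123.8]
ee_rot: [179.9, 0.5, -4.2]
force: [0.2, -0.0, -0.4]
gripper_width: 91.6
gripper_force: 0.0
time_s: 2.7
ee_pos: [560.5, 7.2, 88.4]
ee_rot: [180.0, -0.1, -4.1]
force: [0.3, -0.1, -0.0]
gripper_width: 91.2
gripper_force: 0.0
time_s: 3.12
ee_pos: [560.2, 7.8, 87.6]
ee_rot: [-180.0, -0.1, -4.1]
force: [-0.4, 0.9, 2.7]
gripper_width: 66.4
gripper_force: 15.0
time_s: 3.53
ee_pos: [560.2, 7.8, 87.6]
ee_rot: [-180.0, -0.1, -4.1]
force: [-0.9, 0.9, 5.2]
gripper_width: 66.3
gripper_force: 15.0
```

```bash
python3 -m crank '[{"grip":0.06,"x":0,"y":0,"z":-0.02,"yaw":0},{"grip":0.06,"x":0,"y":0,"z":-0.04,"yaw":0},{"grip":0.06,"x":0,"y":0,"z":-0.05,"yaw":0},{"grip":0.06,"x":0,"y":0,"z":-0.05,"yaw":0},{"grip":0.06,"x":0,"y":0,"z":-0.05,"yaw":0}]'
python3 -m crank '[{"grip":0.06,"x":-0.021,"y":0.022,"z":0,"yaw":-0.02},{"grip":0.06,"x":-0.042,"y":0.044,"z":0,"yaw":-0.05},{"grip":0.06,"x":-0.063,"y":0.066,"z":0,"yaw":-0.07},{"grip":0.06,"x":-0.084,"y":0.089,"z":0,"yaw":-0.07},{"grip":0.06,"x":-0.084,"y":0.089,"z":0,"yaw":-0.07}]'
python3 -m crank '[{"grip":0.06,"x":0,"y":0,"z":0.02,"yaw":0},{"grip":0.06,"x":0,"y":0,"z":0.04,"yaw":0},{"grip":0.06,"x":0,"y":0,"z":0.047,"yaw":0},{"grip":0.06,"x":0,"y":0,"z":0.047,"yaw":0},{"grip":0.06,"x":0,"y":0,"z":0.047,"yaw":0}]'
```

```text
time_s: 3.95
ee_pos: [559.5, 7.7, 136.4]
ee_rot: [180.0, 0.0, -4.1]
force: [-0.9, -0.1, -4.1]
gripper_width: 66.1
gripper_force: 15.0
time_s: 4.37
ee_pos: [463.5, -77.1, 134.8]
ee_rot: [180.0, 0.5, -0.2]
force: [-1.0, 0.3, -3.0]
gripper_width: 65.8
gripper_force: 15.0
time_s: 4.78
ee_pos: [469.5, -74.9, 89.3]
ee_rot: [-180.0, 0.1, -0.1]
force: [0.0, -0.1, -2.9]
gripper_width: 65.8
gripper_force: 15.0
```

```bash
python3 -m crank '[{"grip":0.06,"x":0,"y":0,"z":0.001,"yaw":0},{"grip":0.06,"x":0.006,"y":0,"z":0.001,"yaw":0},{"grip":0.06,"x":0.012,"y":0,"z":0,"yaw":0},{"grip":0.06,"x":0.018,"y":0,"z":-0.001,"yaw":0},{"grip":0.06,"x":0.025,"y":0,"z":-0.001,"yaw":0}]' 6
python3 -m crank '[{"grip":0.06,"x":0.012,"y":0,"z":0.001,"yaw":0},{"grip":0.06,"x":0.025,"y":0,"z":0.003,"yaw":0},{"grip":0.06,"x":0.037,"y":0,"z":0.007,"yaw":0},{"grip":0.06,"x":0.037,"y":0,"z":0.007,"yaw":0},{"grip":0.06,"x":0.037,"y":0,"z":0.007,"yaw":0}]'
python3 - <<'E'
from h import *
import cv2
f=grab_frame("side");c=f[170:330,230:430,::-1]
g=grab_frame("wrist")[60:260,200:440,::-1]
cv2.imwrite("pics/tilt1.png",np.hstack([cv2.resize(c,(400,320)),cv2.resize(g,(384,320))]))
E
```

```text
time_s: 5.2
ee_pos: [495.9, -75.2, 91.5]
ee_rot: [180.0, -0.1, -0.1]
force: [-0.3, -1.3, -3.6]
gripper_width: 65.9
gripper_force: 6.0
time_s: 5.62
ee_pos: [532.7, -75.2, 84.0]
ee_rot: [180.0, -0.1, -0.0]
force: [-0.1, -0.1, -0.7]
gripper_width: 65.8
gripper_force: 6.0
```

View pics/tilt1.png

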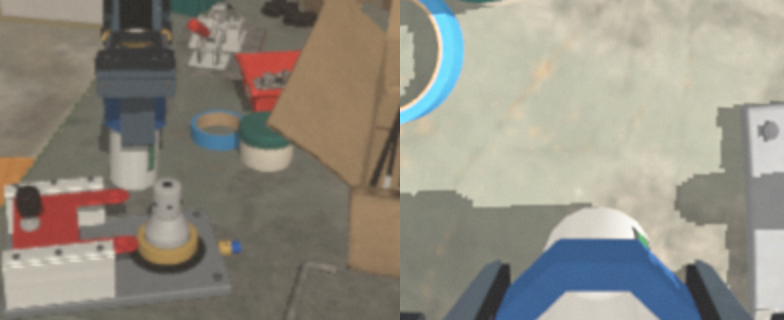

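The picture shows the bowl still upright: side body at (134,150), and in the wrist view its white base shows beyond the collar. It slid because I was carrying its weight. I'll take it back to x≈470, set it down and regrip higher with 3 N.

```bash
python3 -m crank '[{"grip":0.06,"x":0,"y":0,"z":-0.01,"yaw":0},{"grip":0.06,"x":-0.02,"y":0,"z":-0.01,"yaw":0},{"grip":0.06,"x":-0.045,"y":0,"z":-0.01,"yaw":0},{"grip":0.06,"x":-0.063,"y":0,"z":-0.01,"yaw":0},{"grip":0.06,"x":-0.063,"y":0,"z":0,"yaw":0}]' 12
python3 -m crank '[{"grip":0.0912,"x":0,"y":0,"z":0,"yaw":0},{"grip":0.0912,"x":0,"y":0,"z":0,"yaw":0},{"grip":0.0912,"x":0,"y":0,"z":-0.004,"yaw":0},{"grip":0.0912,"x":0,"y":0,"z":-0.009,"yaw":0},{"grip":0.0912,"x":0,"y":0,"z":-0.009,"yaw":0}]'
for i in 1 2; do python3 -m crank '[{"grip":0.06,"x":0,"y":0,"z":0,"yaw":0},{"grip":0.06,"x":0,"y":0,"z":0,"yaw":0},{"grip":0.06,"x":0,"y":0,"z":0,"yaw":0},{"grip":0.06,"x":0,"y":0,"z":0,"yaw":0},{"grip":0.06,"x":0,"y":0,"z":0,"yaw":0}]' 3; done
cat > chk.py <<'E'
from h import *
import cv2,sys
f=grab_frame("wrist")[:,:,::-1];cv2.imwrite(f"pics/{sys.argv[1]}.png",f)
h=cv2.cvtColor(f,cv2.COLOR_BGR2HSV);m=cv2.inRange(h,(105,120,40),(125,255,255));m[:,:230]=0;m[:,420:]=0
ys,xs=np.nonzero(m);print("blue rows",np.percentile(ys,[1,99]),"cols",np.percentile(xs,[1,99]),len(ys),"at col 323:",np.nonzero(m[:,323])[0][[0,-1]],"patch",f[185:208,310:335].mean((0,1)).round())
E
python3 chk.py c0
```

```text
time_s: 6.13
ee_pos: [464.2, -74.7, 85.1]
ee_rot: [-180.0, 0.2, -0.1]
force: [-0.2, 0.7, -3.3]
gripper_width: 65.8
gripper_force: 12.0
time_s: 6.55
ee_pos: [470.3, -75.3, 94.6]
ee_rot: [180.0, -0.2, -0.1]
force: [0.3, -0.6, -0.2]
gripper_width: 90.9
gripper_force: 0.0
time_s: 6.97
ee_pos: [468.6, -75.0, 92.8]
ee_rot: [-180.0, 0.0, -0.1]
force: [0.2, 0.2, 0.3]
gripper_width: 66.1
gripper_force: 3.0
time_s: 7.38
ee_pos: [468.6, -75.0, 92.8]
ee_rot: [-180.0, 0.0, -0.1]
force: [-0.4, -0.4, -0.7]
gripper_width: 66.1
gripper_force: 3.0
blue rows [215. 326.] cols [265.32 381.  ] 5533 at col 323: [214 327] patch [192. 203. 208.]
```

```bash
python3 -m crank '[{"grip":0.06,"x":0.004,"y":0,"z":0.001,"yaw":0},{"grip":0.06,"x":0.009,"y":0,"z":0,"yaw":0},{"grip":0.06,"x":0.013,"y":0,"z":-0.001,"yaw":0},{"grip":0.06,"x":0.02,"y":0,"z":-0.002,"yaw":0},{"grip":0.06,"x":0.026,"y":0,"z":-0.002,"yaw":0}]'
python3 chk.py c1
```

```text
time_s: 7.85
ee_pos: [495.7, -75.3, 94.9]
ee_rot: [180.0, -0.0, -0.1]
force: [0.1, 0.5, -3.8]
gripper_width: 66.0
gripper_force: 3.0
blue rows [217. 329.] cols [265. 381.] 5494 at col 323: [216 330] patch [177. 192. 198.]
```

The bowl slides instead of tipping, because 3 N already carries it. New plan: turn the tool so the jaws close along the rail and lift 20 mm. I'll push the lower body gently against the rail's outer face so the bowl tilts in the jaws, then tighten to keep that tilt and lay it down.

```bash
python3 -m crank '[{"grip":0.06,"x":0,"y":0,"z":0,"yaw":0},{"grip":0.06,"x":0,"y":0,"z":-0.01,"yaw":-0.12},{"grip":0.06,"x":0,"y":0,"z":-0.02,"yaw":-0.24},{"grip":0.06,"x":0,"y":0,"z":-0.02,"yaw":-0.36},{"grip":0.06,"x":0,"y":0,"z":-0.02,"yaw":-0.48}]' 12
python3 -m crank '[{"grip":0.06,"x":0,"y":0,"z":0,"yaw":-0.12},{"grip":0.06,"x":0,"y":0,"z":0,"yaw":-0.24},{"grip":0.06,"x":0,"y":0,"z":0,"yaw":-0.36},{"grip":0.06,"x":0,"y":0,"z":0,"yaw":-0.48},{"grip":0.06,"x":0,"y":0,"z":0,"yaw":-0.6}]'
python3 -m crank '[{"grip":0.06,"x":0,"y":0,"z":0,"yaw":-0.12},{"grip":0.06,"x":0,"y":0,"z":0,"yaw":-0.24},{"grip":0.06,"x":0,"y":0,"z":0,"yaw":-0.36},{"grip":0.06,"x":0,"y":0,"z":0,"yaw":-0.48},{"grip":0.06,"x":0,"y":0,"z":0,"yaw":-0.6}]'
python3 -m crank '[{"grip":0.06,"x":0,"y":-0.01,"z":0,"yaw":0},{"grip":0.06,"x":-0.01,"y":-0.02,"z":0,"yaw":0},{"grip":0.06,"x":-0.02,"y":-0.027,"z":0,"yaw":0},{"grip":0.06,"x":-0.03,"y":-0.027,"z":0,"yaw":0},{"grip":0.06,"x":-0.03,"y":-0.027,"z":0,"yaw":0}]'
```

```text
time_s: 8.32
ee_pos: [494.8, -75.1, 115.3]
ee_rot: [180.0, -0.0, 27.8]
force: [0.4, 0.0, -3.1]
gripper_width: 65.9
gripper_force: 12.0
time_s: 8.73
ee_pos: [494.2, -75.1, 114.7]
ee_rot: [-179.9, 0.0, 62.1]
force: [-0.5, -0.8, -3.1]
gripper_width: 66.3
gripper_force: 12.0
time_s: 9.15
ee_pos: [494.2, -75.0, 114.7]
ee_rot: [-179.9, -0.0, 96.5]
force: [0.1, -0.6, -2.8]
gripper_width: 66.0
gripper_force: 12.0
time_s: 9.57
ee_pos: [471.2, -109.7, 115.1]
ee_rot: [179.9, 0.1, 96.0]
force: [0.2, -0.9, -4.1]
gripper_width: 65.9
gripper_force: 12.0
```

```bash
python3 -m crank '[{"grip":0.06,"x":-0.006,"y":0,"z":0,"yaw":0},{"grip":0.06,"x":-0.012,"y":0,"z":0,"yaw":0},{"grip":0.06,"x":-0.018,"y":0,"z":0,"yaw":0},{"grip":0.06,"x":-0.024,"y":0,"z":0,"yaw":0},{"grip":0.06,"x":-0.03,"y":0,"z":0,"yaw":0}]' 5
python3 -m crank '[{"grip":0.06,"x":-0.004,"y":0,"z":0,"yaw":0},{"grip":0.06,"x":-0.008,"y":0,"z":0,"yaw":0},{"grip":0.06,"x":-0.012,"y":0,"z":0,"yaw":0},{"grip":0.06,"x":-0.016,"y":0,"z":0,"yaw":0},{"grip":0.06,"x":-0.02,"y":0,"z":0,"yaw":0}]' 5
python3 chk.py c2
python3 -m crank '[{"grip":0.06,"x":-0.004,"y":0,"z":0,"yaw":0},{"grip":0.06,"x":-0.008,"y":0,"z":0,"yaw":0},{"grip":0.06,"x":-0.012,"y":0,"z":0,"yaw":0},{"grip":0.06,"x":-0.016,"y":0,"z":0,"yaw":0},{"grip":0.06,"x":-0.018,"y":0,"z":0,"yaw":0}]' 5
python3 chk.py c3
```

```text
time_s: 9.98
ee_pos: [474.5, -137.9, 115.0]
ee_rot: [-180.0, -0.0, 96.2]
force: [0.5, 2.1, -0.7]
gripper_width: 65.6
gripper_force: 5.0
time_s: 10.4
ee_pos: [476.7, -157.9, 115.2]
ee_rot: [180.0, 0.0, 96.2]
force: [-0.6, 2.3, 0.9]
gripper_width: 66.2
gripper_force: 5.0
blue rows [217. 282.] cols [265. 381.] 6980 at col 323: [216 282] patch [204. 215. 220.]
time_s: 10.87
ee_pos: [478.2, -175.9, 114.6]
ee_rot: [-180.0, -0.0, 96.2]
force: [-1.2, 2.8, -2.6]
gripper_width: 66.1
gripper_force: 5.0
blue rows [225. 282.] cols [265. 381.] 6626 at col 323: [224 282] patch [204. 215. 219.]
```

```bash
python3 -m crank '[{"grip":0.06,"x":0,"y":0,"z":0,"yaw":0},{"grip":0.06,"x":0,"y":0,"z":0,"yaw":0},{"grip":0.06,"x":0,"y":0,"z":-0.01,"yaw":0},{"grip":0.06,"x":0.01,"y":0,"z":-0.01,"yaw":0},{"grip":0.06,"x":0.025,"y":0,"z":-0.01,"yaw":0}]' 25
python3 -m crank '[{"grip":0.06,"x":0.02,"y":0,"z":0,"yaw":0},{"grip":0.06,"x":0.04,"y":0,"z":0,"yaw":0},{"grip":0.06,"x":0.055,"y":0,"z":0,"yaw":0},{"grip":0.06,"x":0.06,"y":0,"z":0,"yaw":0},{"grip":0.06,"x":0.06,"y":0,"z":0,"yaw":0}]' 
python3 - <<'E'
from h import *
import cv2
c=grab_frame("side")[150:330,230:430,::-1];g=grab_frame("scene")[110:270,260:440,::-1]
cv2.imwrite("pics/tilt2.png",np.hstack([cv2.resize(c,(400,360)),cv2.resize(g,(400,360))]))
E
```

```text
time_s: 11.33
ee_pos: [476.7, -151.1, 126.0]
ee_rot: [179.8, 0.1, 96.1]
force: [1.0, 1.1, -3.0]
gripper_width: 65.8
gripper_force: 25.0
time_s: 11.75
ee_pos: [469.2, -89.8, 125.4]
ee_rot: [180.0, 0.0, 96.3]
force: [0.4, -1.0, -3.5]
gripper_width: 65.8
gripper_force: 25.0
```

View pics/tilt2.png

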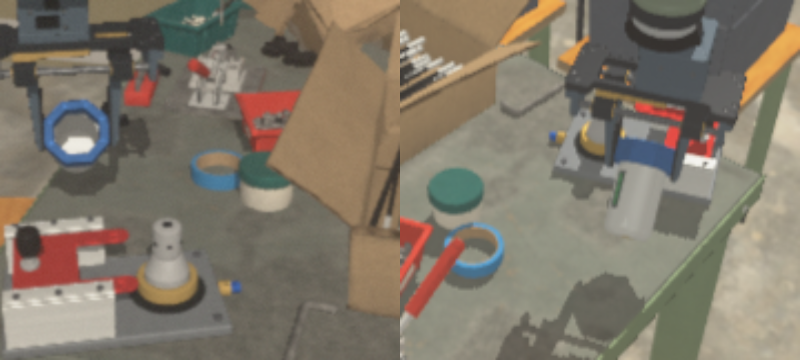

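The picture shows the bowl held tilted well over, mouth towards the side camera (octagon at (77,132)) and bottom towards +y. Now I'll lay it down with a light grip.

```bash
python3 -m crank '[{"grip":0.06,"x":0,"y":0,"z":0.01,"yaw":0},{"grip":0.06,"x":0,"y":0,"z":0.02,"yaw":0},{"grip":0.06,"x":0,"y":0,"z":0.03,"yaw":0},{"grip":0.06,"x":0,"y":0,"z":0.04,"yaw":0},{"grip":0.06,"x":0,"y":0,"z":0.047,"yaw":0}]' 6
python3 -m crank '[{"grip":0.06,"x":0,"y":0,"z":0.005,"yaw":0},{"grip":0.06,"x":0,"y":0,"z":0.01,"yaw":0},{"grip":0.06,"x":0,"y":0,"z":0.015,"yaw":0},{"grip":0.06,"x":0,"y":0,"z":0.02,"yaw":0},{"grip":0.06,"x":0,"y":0,"z":0.025,"yaw":0}]' 6
python3 -m crank '[{"grip":0.06,"x":0,"y":0,"z":0.005,"yaw":0},{"grip":0.06,"x":0,"y":0,"z":0.01,"yaw":0},{"grip":0.06,"x":0,"y":0,"z":0.015,"yaw":0},{"grip":0.06,"x":0,"y":0,"z":0.019,"yaw":0},{"grip":0.06,"x":0,"y":0,"z":0.022,"yaw":0}]' 6
```

```text
time_s: 12.27
ee_pos: [469.7, -92.3, 77.5]
ee_rot: [180.0, 0.1, 96.2]
force: [-1.3, -6.2, 7.2]
gripper_width: 65.9
gripper_force: 6.0
time_s: 12.68
ee_pos: [470.5, -91.7, 53.3]
ee_rot: [179.8, 0.1, 96.1]
force: [-0.1, -2.7, 1.4]
gripper_width: 65.7
gripper_force: 6.0
time_s: 13.1
ee_pos: [468.8, -90.6, 30.7]
ee_rot: [-179.9, -0.0, 96.2]
force: [-1.7, -0.5, 8.6]
gripper_width: 66.3
gripper_force: 6.0
```

```bash
python3 -m crank '[{"grip":0.0912,"x":0,"y":0,"z":0,"yaw":0},{"grip":0.0912,"x":0,"y":0,"z":0,"yaw":0},{"grip":0.0912,"x":0,"y":0,"z":-0.02,"yaw":0},{"grip":0.0912,"x":0,"y":0,"z":-0.06,"yaw":0},{"grip":0.0912,"x":0,"y":0,"z":-0.1,"yaw":0}]' 6
python3 -m crank '[{"grip":0.0912,"x":0,"y":0,"z":-0.04,"yaw":0},{"grip":0.0912,"x":-0.02,"y":0,"z":-0.08,"yaw":0},{"grip":0.0912,"x":-0.04,"y":0,"z":-0.1,"yaw":0},{"grip":0.0912,"x":-0.04,"y":0,"z":-0.1,"yaw":0},{"grip":0.0912,"x":-0.04,"y":0,"z":-0.1,"yaw":0}]'
python3 - <<'E'
from h import *
import cv2,pickle
c=camera_model("wrist");f=grab_frame("wrist")[:,:,::-1];cv2.imwrite("pics/lay.png",f);pickle.dump(c,open("w2.pkl","wb"))
h=cv2.cvtColor(f,cv2.COLOR_BGR2HSV)
m=cv2.inRange(h,(105,120,40),(125,255,255))
n,l,s,ct=cv2.connectedComponentsWithStats(m)
for i in range(1,n):
    if s[i,4]>150:
        ys,xs=np.nonzero(l==i);P=np.array([onz(*ray("wrist",u,v,c),45)[:2] for u,v in zip(xs,ys)],np.float32)
        print(s[i],ct[i].round(),cv2.minAreaRect(P))
for y in (-130,-110,-90,-60,-30,0,10,20):print(y,proj("wrist",np.array([470.,y,33]),c).round())
print(state()["ee_pos"])
E
```

```text
time_s: 13.52
ee_pos: [467.8, -90.3, 130.9]
ee_rot: [-179.7, -0.1, 96.2]
force: [0.7, 0.1, 0.3]
gripper_width: 90.9
gripper_force: 0.0
time_s: 13.93
ee_pos: [473.9, -131.1, 231.9]
ee_rot: [179.9, 0.0, 96.1]
force: [-1.0, 1.2, 0.4]
gripper_width: 91.1
gripper_force: 0.0
[ 293  143   59   25 1350] [322. 155.] ((469.70660400390625, -100.72737121582031), (65.2425308227539, 27.4012393951416), 6.026863098144531)
-130 [320. 178.]
-110 [321. 161.]
-90 [323. 144.]
-60 [326. 118.]
-30 [329.  92.]
0 [332.  67.]
10 [333.  58.]
20 [334.  50.]
[ 472.90413257 -130.32155806  230.34930084]
```

```bash
python3 - <<'E'
from h import *
import cv2,pickle
c=pickle.load(open("w2.pkl","rb"));f=cv2.imread("pics/lay.png")
a=np.array([-.109,.994])
for z in range(-14+79,120,4):
    p=np.array([469.7,-100.7])+(92-z)*a
for d in range(-30,110,5):
    p=np.array([469.7,-100.7])+d*a;u,v=proj("wrist",np.array([*p,54.]),c).round().astype(int);print(d,(u,v),f[v,u],end="; ")
print()
p=np.array([469.7,-100.7])+60*a;b=np.array([.994,.109])
for d in range(-45,46,3):
    q=p+d*b;u,v=proj("wrist",np.array([*q,28.]),c).round().astype(int);print(d,f[v,u],end="; ")
E
```

```text
-30 (np.int64(322), np.int64(183)) [ 93 104 106]; -25 (np.int64(322), np.int64(179)) [ 91 100 102]; -20 (np.int64(322), np.int64(174)) [ 94 102 104]; -15 (np.int64(322), np.int64(170)) [ 90 100 105]; -10 (np.int64(322), np.int64(165)) [205 136  83]; -5 (np.int64(322), np.int64(161)) [204 134  80]; 0 (np.int64(322), np.int64(156)) [204 135  82]; 5 (np.int64(322), np.int64(152)) [205 135  81]; 10 (np.int64(322), np.int64(147)) [207 137  83]; 15 (np.int64(322), np.int64(143)) [160 140 130]; 20 (np.int64(322), np.int64(138)) [199 210 214]; 25 (np.int64(322), np.int64(133)) [251 253 254]; 30 (np.int64(322), np.int64(129)) [251 253 254]; 35 (np.int64(322), np.int64(124)) [251 253 254]; 40 (np.int64(322), np.int64(120)) [251 253 254]; 45 (np.int64(322), np.int64(115)) [251 253 254]; 50 (np.int64(322), np.int64(110)) [251 253 254]; 55 (np.int64(322), np.int64(106)) [252 253 254]; 60 (np.int64(322), np.int64(101)) [252 254 254]; 65 (np.int64(322), np.int64(96)) [252 254 254]; 70 (np.int64(322), np.int64(92)) [252 253 254]; 75 (np.int64(322), np.int64(87)) [252 254 254]; 80 (np.int64(322), np.int64(83)) [251 253 254]; 85 (np.int64(322), np.int64(78)) [250 253 254]; 90 (np.int64(322), np.int64(73)) [191 200 206]; 95 (np.int64(322), np.int64(69)) [101 113 116]; 100 (np.int64(322), np.int64(64)) [103 113 114]; 105 (np.int64(322), np.int64(60)) [ 99 112 114]; 
-45 [160 181 179]; -42 [163 183 181]; -39 [161 181 181]; -36 [165 184 185]; -33 [162 183 182]; -30 [159 179 181]; -27 [136 149 151]; -24 [226 233 236]; -21 [231 238 242]; -18 [238 244 246]; -15 [244 249 251]; -12 [248 251 252]; -9 [250 252 253]; -6 [250 253 253]; -3 [251 253 254]; 0 [252 254 254]; 3 [251 253 254]; 6 [250 252 253]; 9 [248 251 252]; 12 [248 251 252]; 15 [241 246 249]; 18 [113 142 111]; 21 [107 164  94]; 24 [160 168 173]; 27 [181 192 198]; 30 [101 113 114]; 33 [161 180 180]; 36 [160 176 179]; 39 [153 170 171]; 42 [158 176 177]; 45 [160 179 180];
```

```bash
python3 -m crank '[{"grip":0.0912,"x":0.03,"y":0,"z":0.02,"yaw":0},{"grip":0.0912,"x":0.06,"y":0,"z":0.045,"yaw":0},{"grip":0.0912,"x":0.09,"y":0,"z":0.07,"yaw":0},{"grip":0.0912,"x":0.095,"y":0,"z":0.1,"yaw":0},{"grip":0.0912,"x":0.095,"y":0,"z":0.12,"yaw":0}]'
python3 -m crank '[{"grip":0.0912,"x":0,"y":0,"z":0.03,"yaw":0},{"grip":0.0912,"x":0,"y":0,"z":0.06,"yaw":0},{"grip":0.0912,"x":0,"y":0,"z":0.08,"yaw":0},{"grip":0.0912,"x":0,"y":0,"z":0.087,"yaw":0},{"grip":0.0912,"x":0,"y":0,"z":0.087,"yaw":0}]'
for i in 1 2; do python3 -m crank '[{"grip":0.045,"x":0,"y":0,"z":0,"yaw":0},{"grip":0.045,"x":0,"y":0,"z":0,"yaw":0},{"grip":0.045,"x":0,"y":0,"z":0,"yaw":0},{"grip":0.045,"x":0,"y":0,"z":0,"yaw":0},{"grip":0.045,"x":0,"y":0,"z":0,"yaw":0}]' 25; done
python3 -m crank '[{"grip":0.045,"x":0,"y":0,"z":-0.01,"yaw":0},{"grip":0.045,"x":0.01,"y":0.01,"z":-0.02,"yaw":0},{"grip":0.045,"x":0.025,"y":0.02,"z":-0.02,"yaw":0},{"grip":0.045,"x":0.045,"y":0.04,"z":-0.02,"yaw":0},{"grip":0.045,"x":0.045,"y":0.045,"z":-0.02,"yaw":0}]' 25
```

```text
time_s: 14.4
ee_pos: [459.6, -33.3, 107.0]
ee_rot: [-179.6, -0.1, 96.4]
force: [-0.0, 0.1, -1.0]
gripper_width: 90.9
gripper_force: 0.0
time_s: 14.82
ee_pos: [460.4, -35.4, 21.3]
ee_rot: [-179.6, -0.1, 96.2]
force: [0.9, -0.4, 0.6]
gripper_width: 91.1
gripper_force: 0.0
time_s: 15.23
ee_pos: [463.8, -36.4, 24.8]
ee_rot: [179.9, 0.0, 96.2]
force: [0.4, 1.3, 0.0]
gripper_width: 60.7
gripper_force: 0.0
time_s: 15.65
ee_pos: [463.5, -36.3, 24.4]
ee_rot: [180.0, 0.0, 96.2]
force: [-1.1, -0.1, 5.3]
gripper_width: 54.2
gripper_force: 25.0
time_s: 16.07
ee_pos: [505.7, 15.8, 43.9]
ee_rot: [179.8, -0.1, 96.3]
force: [1.4, -0.2, -2.9]
gripper_width: 53.9
gripper_force: 25.0
```

```bash
python3 -m crank '[{"grip":0.045,"x":0,"y":0,"z":0,"yaw":0},{"grip":0.045,"x":0,"y":0,"z":0,"yaw":0},{"grip":0.045,"x":-0.007,"y":0,"z":-0.008,"yaw":0},{"grip":0.045,"x":-0.015,"y":0,"z":-0.016,"yaw":0},{"grip":0.045,"x":-0.024,"y":0,"z":-0.023,"yaw":0}]' 6
python3 -m crank '[{"grip":0.045,"x":-0.009,"y":0,"z":-0.005,"yaw":0},{"grip":0.045,"x":-0.02,"y":0,"z":-0.009,"yaw":0},{"grip":0.045,"x":-0.03,"y":0,"z":-0.011,"yaw":0},{"grip":0.045,"x":-0.041,"y":0,"z":-0.012,"yaw":0},{"grip":0.045,"x":-0.052,"y":0,"z":-0.012,"yaw":0}]' 6
python3 -m crank '[{"grip":0.045,"x":-0.008,"y":0,"z":0.001,"yaw":0},{"grip":0.045,"x":-0.016,"y":0,"z":0.002,"yaw":0},{"grip":0.045,"x":-0.026,"y":0,"z":0.006,"yaw":0},{"grip":0.045,"x":-0.026,"y":0,"z":0.006,"yaw":0},{"grip":0.045,"x":-0.026,"y":0,"z":0.007,"yaw":0}]' 6
python3 - <<'E'
from h import *
import cv2
for n in("side","scene","wrist"):
    f=grab_frame(n)[:,:,::-1];cv2.imwrite(f"pics/up_{n}.png",f)
    h=cv2.cvtColor(f,cv2.COLOR_BGR2HSV);m=cv2.inRange(h,(105,120,40),(125,255,255))
    k,l,s,ct=cv2.connectedComponentsWithStats(m);print(n,[(s[i].tolist(),ct[i].round().tolist()) for i in range(1,k) if s[i,4]>60])
    print([proj(n,np.array([515.,-86,z])).round(1).tolist() for z in (0,26,105)])
E
```

```text
time_s: 16.48
ee_pos: [505.1, -11.8, 67.7]
ee_rot: [-180.0, 0.0, 96.2]
force: [0.3, -0.8, -2.7]
gripper_width: 54.0
gripper_force: 6.0
time_s: 16.9
ee_pos: [511.5, -63.7, 79.1]
ee_rot: [180.0, 0.0, 96.2]
force: [-0.5, -0.1, -3.1]
gripper_width: 53.6
gripper_force: 6.0
time_s: 17.32
ee_pos: [514.4, -88.8, 72.6]
ee_rot: [180.0, 0.0, 96.1]
force: [-3.0, 1.8, 7.8]
gripper_width: 53.6
gripper_force: 6.0
side [([286, 255, 15, 11, 129], [293.0, 259.0])]
[[291.2, 263.4], [290.9, 253.4], [290.0, 221.6]]
scene []
[[349.5, 209.2], [350.1, 202.7], [352.3, 181.3]]
wrist [([295, 309, 58, 10, 427], [324.0, 314.0])]
[[324.6, 214.0], [324.7, 226.6], [325.4, 289.4]]
```

```bash
python3 - <<'E'
import cv2,numpy as np
a=cv2.imread("pics/up_side.png")[190:290,240:340];b=cv2.imread("pics/up_scene.png")[140:240,300:400]
cv2.imwrite("pics/upc.png",np.hstack([cv2.resize(a,(400,400),interpolation=3),cv2.resize(b,(400,400),interpolation=3)]))
E
```

```text
(no output)
```

View pics/upc.png

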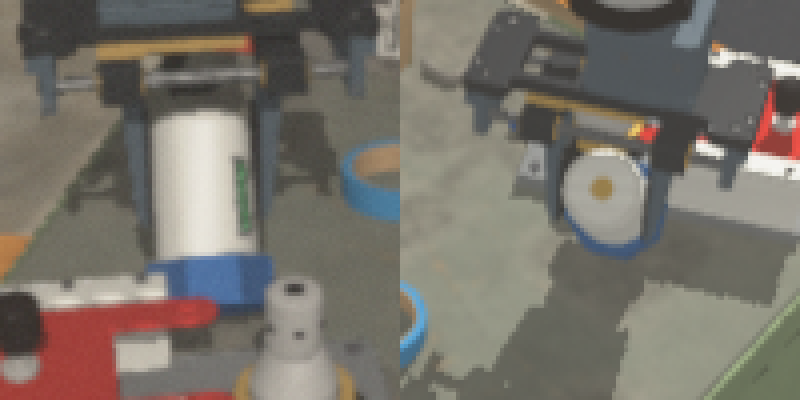

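The picture shows the bowl held near its bottom, mouth mostly down but still tilted about 35° with its bottom towards +y (bottom disc at (603,190) in the scene crop). I'll square it up by pushing the collar flat against the rail's vertical outer face.

```bash
python3 -m crank '[{"grip":0.045,"x":0,"y":0,"z":0,"yaw":0},{"grip":0.045,"x":0,"y":0,"z":-0.012,"yaw":0},{"grip":0.045,"x":0.01,"y":-0.015,"z":-0.023,"yaw":0},{"grip":0.045,"x":0.01,"y":-0.03,"z":-0.023,"yaw":0},{"grip":0.045,"x":0.01,"y":-0.044,"z":-0.023,"yaw":0}]' 12
python3 -m crank '[{"grip":0.045,"x":-0.005,"y":0,"z":0,"yaw":0},{"grip":0.045,"x":-0.01,"y":0,"z":0,"yaw":0},{"grip":0.045,"x":-0.015,"y":0,"z":0,"yaw":0},{"grip":0.045,"x":-0.02,"y":0,"z":0,"yaw":0},{"grip":0.045,"x":-0.025,"y":0,"z":0,"yaw":0}]' 5
python3 -m crank '[{"grip":0.045,"x":-0.003,"y":0,"z":0,"yaw":0},{"grip":0.045,"x":-0.006,"y":0,"z":0,"yaw":0},{"grip":0.045,"x":-0.009,"y":0,"z":0,"yaw":0},{"grip":0.045,"x":-0.012,"y":0,"z":0,"yaw":0},{"grip":0.045,"x":-0.012,"y":0,"z":0,"yaw":0}]' 5
```

```text
time_s: 17.88
ee_pos: [468.8, -82.6, 94.8]
ee_rot: [180.0, 0.0, 96.3]
force: [-0.4, 0.0, -3.1]
gripper_width: 54.0
gripper_force: 12.0
time_s: 18.3
ee_pos: [472.3, -106.9, 94.7]
ee_rot: [-179.9, -0.2, 96.1]
force: [-2.8, 6.2, 1.1]
gripper_width: 54.1
gripper_force: 5.0
time_s: 18.72
ee_pos: [473.7, -119.2, 94.6]
ee_rot: [-179.9, -0.2, 96.1]
force: [-1.6, 5.0, -0.1]
gripper_width: 53.8
gripper_force: 5.0
```

```bash
python3 -m crank '[{"grip":0.045,"x":-0.002,"y":0,"z":0,"yaw":0},{"grip":0.045,"x":-0.004,"y":0,"z":0,"yaw":0},{"grip":0.045,"x":-0.006,"y":0,"z":0,"yaw":0},{"grip":0.045,"x":-0.006,"y":0,"z":0,"yaw":0},{"grip":0.045,"x":-0.006,"y":0,"z":0,"yaw":0}]' 5
python3 chk.py d1
python3 -m crank '[{"grip":0.045,"x":-0.001,"y":0,"z":0,"yaw":0},{"grip":0.045,"x":-0.002,"y":0,"z":0,"yaw":0},{"grip":0.045,"x":-0.003,"y":0,"z":0,"yaw":0},{"grip":0.045,"x":-0.003,"y":0,"z":0,"yaw":0},{"grip":0.045,"x":-0.003,"y":0,"z":0,"yaw":0}]' 5
python3 chk.py d2
python3 - <<'E'
from h import *
import cv2
s=state();p=s["ee_pos"];g=p+[0,0,5]
a=np.array([-.108,.994])  # tool x
f=grab_frame("side")[:,:,::-1]
# predicted visible collar (+y) rim edge pixels in the wrist view for several tilts (bottom towards +toolx positive)
for th in (-5,0,5,10,20):
    t=np.radians(th);ax=np.array([*(a*np.sin(t)),np.cos(t)]);n=np.array([*(a*np.cos(t)),-np.sin(t)])
    m=g-78*ax
    print(th,"mouth edge",proj("wrist",m+33*n).round(1),"collar upper edge",proj("wrist",m+26*ax+33*n).round(1))
E
```

```text
time_s: 19.13
ee_pos: [474.2, -124.8, 94.5]
ee_rot: [-179.9, -0.2, 96.1]
force: [-2.0, 4.8, -0.1]
gripper_width: 53.9
gripper_force: 5.0
blue rows [249. 282.] cols [280. 366.] 885 at col 323: [278 282] patch [114. 165. 192.]
time_s: 19.6
ee_pos: [474.4, -127.6, 94.4]
ee_rot: [-179.9, -0.2, 96.1]
force: [-1.7, 5.6, -1.2]
gripper_width: 53.8
gripper_force: 5.0
blue rows [245. 282.] cols [280. 366.] 1058 at col 323: [275 282] patch [147. 181. 200.]
-5 mouth edge [323.4 168.2] collar upper edge [323.4 179.1]
0 mouth edge [323.5 176. ] collar upper edge [323.4 184.4]
5 mouth edge [323.5 184. ] collar upper edge [323.4 190. ]
10 mouth edge [323.5 192.2] collar upper edge [323.5 195.9]
20 mouth edge [323.6 209. ] collar upper edge [323.5 208.3]
```

```bash
python3 - <<'E'
from h import *
import cv2
f=cv2.imread("pics/d2.png")
for v in range(120,300,8): print(v,f[v,323],f[v,285],end="; ")
print()
g=state()["ee_pos"]+[0,0,5]
a=np.array([-.108,.994]);b=np.array([.994,.108,0])
for th in (0,10,20,30,40,50,60):
    t=np.radians(th);ax=np.array([*(a*np.sin(t)),np.cos(t)]);n=np.array([*(a*np.cos(t)),-np.sin(t)])
    m=g-78*ax
    print(th,"disc near/far",proj("wrist",m+105*ax+27*n).round()[1],proj("wrist",m+105*ax-27*n).round()[1],"mouth",proj("wrist",m+33*n).round()[1],"side collar",proj("wrist",m+26*ax+33*b+13*n).round(),proj("wrist",m+33*b+13*n).round(),proj("wrist",m+26*ax+33*b-13*n).round())
E
```

```text
120 [115 128 129] [122 137 135]; 128 [114 128 128] [119 131 132]; 136 [150 162 166] [167 188 188]; 144 [195 206 210] [166 185 185]; 152 [196 205 211] [188 198 203]; 160 [201 213 218] [192 203 207]; 168 [ 85 149 182] [199 211 215]; 176 [ 84 148 183] [203 212 218]; 184 [ 84 145 182] [192 199 206]; 192 [ 88 152 187] [196 206 212]; 200 [199 210 216] [200 210 216]; 208 [195 205 210] [197 207 212]; 216 [198 207 212] [191 201 205]; 224 [189 201 204] [193 204 208]; 232 [201 211 217] [192 203 207]; 240 [198 208 214] [235 243 245]; 248 [236 243 246] [216 208 204]; 256 [255 255 255] [154 107  68]; 264 [255 255 255] [185 122  73]; 272 [255 255 255] [189 199 204]; 280 [152 102  64] [192 205 211]; 288 [95 95 95] [ 98  99 100]; 296 [ 98  99 101] [ 98  99 100]; 
0 disc near/far 242.0 334.0 mouth 176.0 side collar [371. 212.] [366. 201.] [369. 246.]
10 disc near/far 229.0 332.0 mouth 192.0 side collar [370. 224.] [365. 217.] [369. 258.]
20 disc near/far 217.0 328.0 mouth 209.0 side collar [369. 236.] [364. 234.] [369. 271.]
30 disc near/far 208.0 321.0 mouth 226.0 side collar [369. 248.] [364. 250.] [369. 284.]
40 disc near/far 202.0 312.0 mouth 244.0 side collar [369. 261.] [364. 267.] [370. 296.]
50 disc near/far 198.0 300.0 mouth 262.0 side collar [369. 273.] [365. 284.] [371. 308.]
60 disc near/far 197.0 287.0 mouth 279.0 side collar [369. 286.] [365. 301.] [372. 319.]
```

```bash
python3 - <<'E'
from h import *
from scipy.optimize import least_squares
g=state()["ee_pos"]+[0,0,5];c=camera_model("wrist")
a=np.array([-.108,.994]);b=np.array([.994,.108,0])
def pts(q):
    t,s,o=q;ax=np.array([*(a*np.sin(t)),np.cos(t)]);n=np.array([*(a*np.cos(t)),-np.sin(t)])
    B=g+s*ax+o*n
    return B,ax,n
def res(q):
    B,ax,n=pts(q);r=lambda X:proj("wrist",X,c)[1]
    # collar's body-side edge on the upper side seen behind body at 276: 
    U=-n if True else n
    return [r(B)-180,r(B+27*n)-138,r(B-27*n)-246,(r(B-79*ax-33*n)-276)]
for x0 in ((.6,30,0),(1.2,50,0),(1.5,40,0)):
    s=least_squares(res,x0);print(np.degrees(s.x[0]),s.x[1:],s.fun.round(1),pts(s.x)[0].round())
E
```

```text
37.32233359997762 [41.11806965 30.78424528] [ 5.2 -3.  -2.7  0.5] [469. -78. 113.]
37.322333244185735 [41.11806941 30.78424536] [ 5.2 -3.  -2.7  0.5] [469. -78. 113.]
37.322332858250945 [41.11807106 30.78424492] [ 5.2 -3.  -2.7  0.5] [469. -78. 113.]
```

```bash
python3 - <<'E'
from h import *
from scipy.optimize import least_squares
g=state()["ee_pos"]+[0,0,5];c=camera_model("wrist")
a=np.array([-.108,.994]);b=np.array([.994,.108,0])
r=lambda X:proj("wrist",X,c)
for th in range(20,121,10):
    t=np.radians(th);ax=np.array([*(a*np.sin(t)),np.cos(t)]);n=np.array([*(a*np.cos(t)),-np.sin(t)])
    f=lambda q:[r(g+q[0]*ax+27*n)[1]-138,r(g+q[0]*ax-27*n)[1]-246,r(g+q[0]*ax)[1]-180]
    s=least_squares(f,[40.]);B=g+s.x[0]*ax
    print(th,s.x.round(),np.round(s.fun,1),"collar top edge",r(B-79*ax-33*n).round(),"collar side",r(B-79*ax+33*b).round(),"disc half width",(r(B+27*b)-r(B)).round())
import cv2
f=cv2.imread("pics/d2.png");h=cv2.cvtColor(f,cv2.COLOR_BGR2GRAY);print("row180",[(u,int(h[180,u])) for u in range(250,400,6)])
E
```

```text
20 [-1701.] [ 77.5 -21.6  40. ] collar top edge [324. 225.] collar side [329. 220.] disc half width [ 4. -0.]
30 [43.] [63.2 81.5 84.1] collar top edge [324. 315.] collar side [372. 266.] disc half width [64. -1.]
40 [95.] [-21.3  55.7  17.8] collar top edge [323. 325.] collar side [388. 259.] disc half width [99. -0.]
50 [78.] [-10.9  11.8   2.8] collar top edge [323. 324.] collar side [382. 265.] disc half width [79.  0.]
60 [63.] [ 4.4 -7.6  3. ] collar top edge [323. 331.] collar side [378. 278.] disc half width [67.  0.]
70 [54.] [ 17.6 -19.9   5.2] collar top edge [323. 339.] collar side [377. 291.] disc half width [60.  0.]
80 [47.] [ 29.4 -29.7   7.8] collar top edge [323. 347.] collar side [376. 303.] disc half width [56.  0.]
90 [43.] [ 40.3 -38.6  10.5] collar top edge [323. 354.] collar side [377. 315.] disc half width [53.  0.]
100 [40.] [ 50.3 -47.1  12.8] collar top edge [323. 357.] collar side [378. 324.] disc half width [50. -0.]
110 [39.] [ 59.3 -55.5  14.5] collar top edge [323. 356.] collar side [380. 330.] disc half width [48. -0.]
120 [40.] [ 66.9 -63.8  15.2] collar top edge [323. 349.] collar side [382. 332.] disc half width [47. -0.]
row180 [(250, 122), (256, 126), (262, 122), (268, 201), (274, 217), (280, 214), (286, 209), (292, 207), (298, 203), (304, 184), (310, 152), (316, 151), (322, 152), (328, 151), (334, 154), (340, 174), (346, 206), (352, 206), (358, 208), (364, 209), (370, 209), (376, 204), (382, 180), (388, 186), (394, 191)]
```

```bash
python3 - <<'E'
from h import *
import cv2
c=camera_model("wrist");s=state();p=s["ee_pos"];print(p,s["ee_rot"],(-np.array(c["R"]).T@c["t"]).round(1))
b=np.array([.994,.108,0]);a=np.array([-.108,.994,0])
for w in (45.5,27):
    for da in (-16,0,16):print(w,da,"tip",proj("wrist",p+w*b+da*a-[0,0,14],c).round(),"gp",proj("wrist",p+w*b+da*a+[0,0,5],c).round(),proj("wrist",p+w*b+da*a+[0,0,24],c).round())
f=cv2.imread("pics/d2.png");cv2.imwrite("pics/d2c.png",f[100:300,220:430])
g=cv2.cvtColor(f,cv2.COLOR_BGR2GRAY)
for v in range(130,300,10):print(v,"".join("%4d"%g[v,u] for u in range(244,404,8)))
E
```

```text
[ 474.39546701 -127.58691345   94.42552354] [-179.90255036   -0.1977747    96.11423646] [465.7 -43.4 250.5]
45.5 -16 tip [394. 271.] gp [401. 287.] [408. 306.]
45.5 0 tip [397. 249.] gp [404. 264.] [412. 281.]
45.5 16 tip [399. 225.] gp [406. 238.] [416. 254.]
27 -16 tip [366. 272.] gp [370. 289.] [374. 308.]
27 0 tip [367. 250.] gp [372. 265.] [377. 283.]
27 16 tip [369. 226.] gp [373. 239.] [379. 255.]
130  135 181 187 188 187 189 124 120 121 121 122 120 125 118 113 116 198 202 204 193
140  188 188 188 185 183 192 119 163 204 209 208 208 197 126 121 114 187 189 181 191
150  188 187 187 189 188 196 206 204 206 208 207 206 200 201 194 119 186 178 174 174
160  190 190 188 191 194 205 203 201 200 206 210 213 210 207 210 208 182 181 186 174
170  188 189 190 193 213 209 210 206 186 151 153 149 209 207 199 200 194 174 183 184
180  123 123 126 201 214 212 207 202 153 151 152 156 174 205 207 209 209 194 186 189
190  118 124 123 196 203 204 206 206 173 158 150 152 212 212 212 212 207 204 196 180
200  122 123 126 200 210 210 212 211 212 209 209 206 207 204 201 204 202 194 173 168
210  123 122 124 207 207 206 203 202 206 208 208 209 208 207 209 207 203 183 191 170
220  123 124 124 124 200 205 209 208 208 209 208 204 200 205 202 200 193 189 194 184
230  123 121 105  90 243 204 202 197 205 217 220 213 210 210 210 201  71  90 118 144
240  124 117  93  54  45 247 212 209 209 210 212 209 207 201 255 129  44  72  96 116
250  149  92  94  47  45  87 255 212 255 255 255 255 245 230 150  96  43  49  95  91
260   89  93  45  47  46  99 149 255 255 255 255 255 255 255  99 103  41  44  74  94
270   91  95  49  45  44 199 106  96 247 255 255 255 223 100 113 202  47  43  49  92
280   92  88  52  42  37 205 206 138 101 102  93 102 109 139 201 204  45  42  52  93
290  100  93  96  99  98  99  97  98  97  94  93  95  95  96  98  95  98  95 100  98
```

```bash
python3 -m crank '[{"grip":0.045,"x":0,"y":0,"z":0,"yaw":0},{"grip":0.045,"x":0.01,"y":0,"z":0,"yaw":0},{"grip":0.045,"x":0.025,"y":0,"z":0,"yaw":0},{"grip":0.045,"x":0.04,"y":0,"z":0,"yaw":0},{"grip":0.045,"x":0.05,"y":0,"z":0,"yaw":0}]' 10
python3 -m crank '[{"grip":0.045,"x":0.005,"y":0,"z":0.003,"yaw":0},{"grip":0.045,"x":0.005,"y":0,"z":0.006,"yaw":0},{"grip":0.045,"x":0.005,"y":0,"z":0.008,"yaw":0},{"grip":0.045,"x":0.005,"y":0,"z":0.01,"yaw":0},{"grip":0.045,"x":0.005,"y":0,"z":0.01,"yaw":0}]' 10
python3 chk.py d3
python3 - <<'E'
import cv2
f=cv2.imread("pics/d3.png");g=cv2.cvtColor(f,cv2.COLOR_BGR2GRAY)
for v in range(130,290,10):print(v,"".join("%4d"%g[v,u] for u in range(244,404,8)))
E
```

```text
time_s: 20.12
ee_pos: [469.7, -78.2, 94.7]
ee_rot: [180.0, 0.0, 96.2]
force: [-0.1, 0.0, -3.5]
gripper_width: 53.4
gripper_force: 10.0
time_s: 20.53
ee_pos: [468.3, -74.4, 84.4]
ee_rot: [-180.0, 0.0, 96.2]
force: [-0.5, 0.4, -3.4]
gripper_width: 53.1
gripper_force: 10.0
blue rows [245. 282.] cols [280.66 366.  ] 1067 at col 323: [275 282] patch [154. 181. 196.]
130  220 216 210 160 180 115 118 125 120 120 117 119 124 122 119 117 113 179 177 178
140  223 211 196 181 181 172 116 187 197 199 198 197 196 146 112 119 133 181 181 182
150  205 212 135 180 181 188 197 198 200 195 196 195 194 192 196 145 185 182 181 184
160  209 209 185 182 186 194 195 193 201 205 206 202 199 199 201 207 187 184 181 184
170  192 128 182 186 202 199 198 201 154 145 150 144 196 193 195 197 191 181 181 175
180  206 172 183 197 199 197 197 196 152 146 145 147 183 202 204 204 201 189 183 180
190  188 180 179 192 197 199 200 202 204 150 149 161 204 202 201 198 197 196 187 179
200  142 181 181 198 201 204 205 202 201 202 195 196 194 197 199 200 198 192 194 187
210  182 182 184 192 197 195 196 196 199 201 200 196 198 201 198 197 195 183 165 175
220  177 182 186 183 194 196 196 202 199 196 192 196 199 208 202 202 206 169 169 173
230  183 185 133  89 146 188 194 194 203 205 203 206 203 203 201 237  61  87 169 170
240  126 112  93  50  46 245 255 197 203 201 201 201 192 215 255 143  43  81  91 180
250  115  85  90  46  41  81 254 255 245 255 255 255 182 254 135  91  47  45  90  88
260   89  89  50  44  42  87 198 254 255 255 255 255 255 255 103  97  45  43  76  90
270   88  91  45  42  46 119  94  86 255 255 255 255 252  89 101 110  47  38  46  87
280   91  87  49  39  40 120 117 115  92  95  94  96  89 114 119 140  37  38  47  86
```

```bash
python3 -m crank '[{"grip":0.045,"x":0,"y":0,"z":0.001,"yaw":0},{"grip":0.045,"x":0,"y":0,"z":0.002,"yaw":0},{"grip":0.045,"x":0,"y":0,"z":0.003,"yaw":0},{"grip":0.045,"x":0,"y":0,"z":0.004,"yaw":0},{"grip":0.045,"x":0,"y":0,"z":0.004,"yaw":0}]' 10
python3 -m crank '[{"grip":0.045,"x":0,"y":0,"z":0.001,"yaw":0},{"grip":0.045,"x":0,"y":0,"z":0.002,"yaw":0},{"grip":0.045,"x":0,"y":0,"z":0.003,"yaw":0},{"grip":0.045,"x":0,"y":0,"z":0.003,"yaw":0},{"grip":0.045,"x":0,"y":0,"z":0.003,"yaw":0}]' 10
```

```text
time_s: 21.0
ee_pos: [468.3, -74.0, 80.8]
ee_rot: [-180.0, 0.0, 96.2]
force: [0.7, -0.1, -3.7]
gripper_width: 53.4
gripper_force: 10.0
time_s: 21.42
ee_pos: [468.4, -73.9, 77.9]
ee_rot: [-180.0, 0.0, 96.2]
force: [-0.0, 1.0, -3.9]
gripper_width: 53.1
gripper_force: 10.0
```

```bash
for i in 1 2 3; do python3 -m crank '[{"grip":0.045,"x":0,"y":0,"z":0.001,"yaw":0},{"grip":0.045,"x":0,"y":0,"z":0.002,"yaw":0},{"grip":0.045,"x":0,"y":0,"z":0.003,"yaw":0},{"grip":0.045,"x":0,"y":0,"z":0.004,"yaw":0},{"grip":0.045,"x":0,"y":0,"z":0.004,"yaw":0}]' 10 | egrep "ee_pos|force"; done
python3 chk.py d4
```

```text
ee_pos: [468.3, -73.9, 73.7]
force: [0.3, -0.1, -3.0]
gripper_force: 10.0
ee_pos: [468.6, -74.0, 70.5]
force: [-1.7, 0.8, 4.1]
gripper_force: 10.0
ee_pos: [469.6, -74.1, 68.0]
force: [-3.2, 0.1, 14.4]
gripper_force: 10.2
blue rows [247.93 282.  ] cols [280. 366.] 994 at col 323: [276 282] patch [154. 182. 196.]
```

```bash
python3 -m crank '[{"grip":0.045,"x":0,"y":0,"z":-0.02,"yaw":0},{"grip":0.045,"x":0,"y":0,"z":-0.045,"yaw":0},{"grip":0.045,"x":0,"y":0,"z":-0.07,"yaw":0},{"grip":0.045,"x":0,"y":0,"z":-0.1,"yaw":0},{"grip":0.045,"x":0,"y":0,"z":-0.12,"yaw":0}]' 12
python3 -m crank '[{"grip":0.045,"x":-0.02,"y":0.015,"z":0,"yaw":0},{"grip":0.045,"x":-0.045,"y":0.03,"z":0,"yaw":0},{"grip":0.045,"x":-0.07,"y":0.05,"z":0,"yaw":0},{"grip":0.045,"x":-0.09,"y":0.065,"z":0,"yaw":0},{"grip":0.045,"x":-0.107,"y":0.0765,"z":0,"yaw":0}]'
python3 -m crank '[{"grip":0.045,"x":0,"y":0,"z":0,"yaw":0},{"grip":0.045,"x":0,"y":0,"z":0,"yaw":0},{"grip":0.045,"x":0,"y":0,"z":0,"yaw":0},{"grip":0.045,"x":0,"y":0,"z":0,"yaw":0},{"grip":0.045,"x":0,"y":0,"z":0,"yaw":0}]'
python3 - <<'E'
from h import *
import cv2
# tilt check from the side camera: dump blue mask extents with a loose threshold
for n in("side","scene","wrist"):
    f=grab_frame(n)[:,:,::-1];cv2.imwrite(f"pics/e_{n}.png",f)
g=state()["ee_pos"]+[0,0,5];a=np.array([-.108,.994,0]);z=np.array([0,0,1.])
f=cv2.imread("pics/e_side.png");h=cv2.cvtColor(f,cv2.COLOR_BGR2HSV);m=cv2.inRange(h,(100,120,30),(130,255,255));m[:,:260]=0;m[:,370:]=0;m[300:]=0
k,l,s,ct=cv2.connectedComponentsWithStats(m);print([(s[i].tolist(),ct[i].round().tolist()) for i in range(1,k) if s[i,4]>40])
b=np.array([.994,.108,0])
for th in(20,30,40,50,60,70):
    t=np.radians(th);ax=a*np.sin(t)+z*np.cos(t);n=a*np.cos(t)-z*np.sin(t)
    F=g+16*a-19*z;B=F+46*ax-4*n;M=B-105*ax
    pts=np.array([proj("side",M+(33*np.cos(p)*b+33*np.sin(p)*n)/np.cos(np.pi/8)+q*ax) for p in np.arange(8)*np.pi/4+np.pi/8 for q in(0,26)])
    print(th,pts.min(0).round(),pts.max(0).round())
E
```

```text
time_s: 23.13
ee_pos: [469.1, -74.0, 188.1]
ee_rot: [179.8, 0.0, 96.2]
force: [1.5, -0.1, -3.2]
gripper_width: 53.5
gripper_force: 12.0
time_s: 23.55
ee_pos: [557.3, -173.6, 185.4]
ee_rot: [180.0, 0.0, 96.2]
force: [-0.6, -0.4, -3.2]
gripper_width: 53.5
gripper_force: 12.0
time_s: 23.97
ee_pos: [555.4, -171.4, 186.0]
ee_rot: [-180.0, -0.0, 96.2]
force: [-0.2, 0.2, -2.9]
gripper_width: 53.3
gripper_force: 12.0
[([294, 213, 28, 14, 244], [310.0, 220.0]), ([327, 234, 22, 10, 123], [337.0, 240.0])]
20 [292. 222.] [329. 241.]
30 [292. 223.] [330. 239.]
40 [293. 219.] [330. 241.]
50 [293. 215.] [331. 242.]
60 [293. 210.] [331. 242.]
70 [293. 205.] [331. 241.]
```

```bash
python3 -m crank '[{"grip":0.045,"x":0,"y":0.001,"z":0.01,"yaw":0},{"grip":0.045,"x":0,"y":0.001,"z":0.02,"yaw":0},{"grip":0.045,"x":0,"y":0.001,"z":0.03,"yaw":0},{"grip":0.045,"x":0,"y":0.001,"z":0.04,"yaw":0},{"grip":0.045,"x":0,"y":0.001,"z":0.046,"yaw":0}]' 12
python3 -m crank '[{"grip":0.045,"x":-0.003,"y":0,"z":0,"yaw":0},{"grip":0.045,"x":-0.006,"y":0,"z":0,"yaw":0},{"grip":0.045,"x":-0.01,"y":0,"z":0,"yaw":0},{"grip":0.045,"x":-0.013,"y":0,"z":0,"yaw":0},{"grip":0.045,"x":-0.016,"y":0,"z":0,"yaw":0}]' 10
```

```text
time_s: 24.53
ee_pos: [556.0, -171.6, 137.6]
ee_rot: [-179.8, -0.1, 96.2]
force: [-0.4, -0.1, -3.3]
gripper_width: 53.4
gripper_force: 12.0
time_s: 24.95
ee_pos: [559.2, -188.6, 140.6]
ee_rot: [179.9, 0.0, 96.2]
force: [-0.7, -0.4, -3.7]
gripper_width: 53.3
gripper_force: 10.0
```

Not in contact yet, so I'll keep pushing in small steps.

```bash
for i in 1 2 3; do python3 -m crank '[{"grip":0.045,"x":-0.002,"y":0,"z":0,"yaw":0},{"grip":0.045,"x":-0.004,"y":0,"z":0,"yaw":0},{"grip":0.045,"x":-0.006,"y":0,"z":0,"yaw":0},{"grip":0.045,"x":-0.008,"y":0,"z":0,"yaw":0},{"grip":0.045,"x":-0.01,"y":0,"z":0,"yaw":0}]' 8 | egrep "ee_pos|force:|width"; done; python3 chk.py e1; python3 -c "
import cv2
g=cv2.cvtColor(cv2.imread('pics/e1.png'),cv2.COLOR_BGR2GRAY)
for v in range(100,290,10):print(v,''.join('%4d'%g[v,u] for u in range(244,404,8)))"
```

```text
ee_pos: [559.8, -198.0, 140.0]
force: [0.4, -0.5, -3.0]
gripper_width: 53.7
gripper_force: 8.0
ee_pos: [560.9, -207.7, 140.0]
force: [-0.1, 1.0, -2.6]
gripper_width: 53.8
gripper_force: 8.0
ee_pos: [562.0, -217.9, 139.9]
force: [-0.2, 0.8, -3.7]
gripper_width: 53.5
gripper_force: 8.0
100  109 117 119 110 112 123 114 126 121 113 121 123 124 122 122 186 190 188 189 189
110  113 114 118 191 185 168 168 119 113 118 127 123 124 122 124 192 192 189 188 183
120  116 119 120 114 120 109 118 114 115 121 131 120 119 121 122 126 124 188 188 189
130  189 199 168 193 204 204 203 183 186 130 132 132 131 129 192 181 197 195 191 195
140  255 189 201 197 202 200 199 200 198 130 131 130 164 205 199 140 198 176 184 192
150  255 131 132 132 137 199 203 182 130 134 131 131 131 202 200 196 198 174 168 180
160  133 133 142 132 134 201 197 143 196 198 203 202 201 180 201 199 200 181 168 170
170  130 130 132 135 195 200 201 211 216 218 215 216 213 212 198 197 201 182 175 170
180  127 123 127 127 186 199 214 213 217 218 216 217 214 213 209 204 196 117 115 180
190  128 124 128 156 200 216 214 213 212 218 221 2
[... 584 characters left out ...]
4 225 223 222 218 221 207 206  74  44  74  93
270   94  94  44  45  50 219 214 236 206 212 211 208 210 240 255 178  46  46  49  94
280   92  89  53  46  40 127 128 214 221 222 224 189 168 162 176 187  43  39  55  90Traceback (most recent call last):
  File "chk.py", line 5, in <module>
    ys,xs=np.nonzero(m);print("blue rows",np.percentile(ys,[1,99]),"cols",np.percentile(xs,[1,99]),len(ys),"at col 323:",np.nonzero(m[:,323])[0][[0,-1]],"patch",f[185:208,310:335].mean((0,1)).round())
                                                                                                                         ~~~~~~~~~~~~~~~~~~~~~~~^^^^^^^^
IndexError: index 0 is out of bounds for axis 0 with size 0
```

```bash
cat > fit.py <<'E'
from h import *
import sys
g=state()["ee_pos"]+[0,0,5];a=np.array([-.108,.994,0]);z=np.array([0,0,1.]);r=lambda X:proj("wrist",X)[1].round()
for th in range(-10,61,10):
    t=np.radians(th);ax=a*np.sin(t)+z*np.cos(t);n=a*np.cos(t)-z*np.sin(t)
    B=g+16*a-19*z+46*ax-4*n;M=B-105*ax
    print(th,"dot",r(B),"near",r(B+27*n),"far",r(B-27*n),"mouth",r(M+33*n),"collarup",r(M+33*n+26*ax))
E
python3 fit.py
```

```text
-10 dot 284.0 near 238.0 far 321.0 mouth 148.0 collarup 160.0
0 dot 272.0 near 217.0 far 317.0 mouth 160.0 collarup 167.0
10 dot 256.0 near 197.0 far 309.0 mouth 173.0 collarup 174.0
20 dot 239.0 near 178.0 far 298.0 mouth 186.0 collarup 183.0
30 dot 221.0 near 163.0 far 282.0 mouth 200.0 collarup 192.0
40 dot 203.0 near 152.0 far 263.0 mouth 214.0 collarup 202.0
50 dot 187.0 near 144.0 far 240.0 mouth 228.0 collarup 212.0
60 dot 173.0 near 139.0 far 217.0 mouth 243.0 collarup 222.0
```

```bash
cat > dot.py <<'E'
from h import *
import cv2,sys
f=grab_frame("wrist")[:,:,::-1];cv2.imwrite(f"pics/{sys.argv[1]}.png",f)
h=cv2.cvtColor(f,cv2.COLOR_BGR2HSV);m=cv2.inRange(h,(8,90,80),(25,255,255));m[:140]=0;m[:,:285]=0;m[:,365:]=0;m[284:]=0
k,l,s,ct=cv2.connectedComponentsWithStats(m);print([(s[i].tolist(),ct[i].round(1).tolist()) for i in range(1,k) if s[i,4]>60])
g=cv2.cvtColor(f,cv2.COLOR_BGR2GRAY)
m=cv2.inRange(h,(103,120,40),(125,255,255));m[:,:285]=0;m[:,365:]=0;print("blue",np.nonzero(m.sum(1)>500)[0][[0,-1]] if m.any() else None)
E
for i in 1 2; do python3 -m crank '[{"grip":0.045,"x":-0.002,"y":0,"z":0,"yaw":0},{"grip":0.045,"x":-0.004,"y":0,"z":0,"yaw":0},{"grip":0.045,"x":-0.006,"y":0,"z":0,"yaw":0},{"grip":0.045,"x":-0.008,"y":0,"z":0,"yaw":0},{"grip":0.045,"x":-0.008,"y":0,"z":0,"yaw":0}]' 8 | egrep "ee_pos|force:|width";python3 dot.py f$i; done; python3 fit.py
```

```text
ee_pos: [562.8, -226.1, 139.8]
force: [-0.9, 1.0, -2.7]
gripper_width: 53.3
gripper_force: 8.0
[([290, 152, 64, 27, 648], [322.1, 162.5]), ([307, 218, 37, 37, 1059], [325.1, 235.9])]
blue [171 174]
ee_pos: [563.7, -234.0, 139.9]
force: [-0.7, 0.2, -3.2]
gripper_width: 53.5
gripper_force: 7.9
[([289, 143, 67, 31, 720], [322.2, 155.5]), ([307, 239, 37, 34, 984], [324.7, 255.4])]
blue [163 195]
-10 dot 284.0 near 238.0 far 321.0 mouth 148.0 collarup 161.0
0 dot 272.0 near 217.0 far 317.0 mouth 160.0 collarup 167.0
10 dot 256.0 near 197.0 far 310.0 mouth 173.0 collarup 174.0
20 dot 239.0 near 178.0 far 298.0 mouth 186.0 collarup 183.0
30 dot 221.0 near 163.0 far 282.0 mouth 200.0 collarup 192.0
40 dot 203.0 near 152.0 far 263.0 mouth 214.0 collarup 202.0
50 dot 187.0 near 144.0 far 240.0 mouth 228.0 collarup 212.0
60 dot 173.0 near 139.0 far 217.0 mouth 243.0 collarup 222.0
```

```bash
python3 -m crank '[{"grip":0.045,"x":-0.002,"y":0,"z":0,"yaw":0},{"grip":0.045,"x":-0.004,"y":0,"z":0,"yaw":0},{"grip":0.045,"x":-0.006,"y":0,"z":0,"yaw":0},{"grip":0.045,"x":-0.008,"y":0,"z":0,"yaw":0},{"grip":0.045,"x":-0.008,"y":0,"z":0,"yaw":0}]' 8 | egrep "ee_pos|force:|width";python3 dot.py f3; python3 -c "
import cv2
f=cv2.imread('pics/f3.png')
print([(v,f[v,323].tolist()) for v in range(140,284,6)])"
```

```text
ee_pos: [564.5, -241.8, 139.8]
force: [-0.5, 2.6, -4.0]
gripper_width: 53.4
gripper_force: 7.6
[([289, 140, 67, 26, 560], [322.3, 148.2]), ([306, 253, 36, 25, 684], [323.0, 264.7])]
blue [153 194]
[(140, [96, 165, 203]), (146, [160, 167, 171]), (152, [146, 130, 123]), (158, [141, 96, 60]), (164, [142, 93, 57]), (170, [185, 193, 200]), (176, [182, 193, 198]), (182, [183, 193, 198]), (188, [180, 192, 196]), (194, [183, 194, 196]), (200, [185, 195, 198]), (206, [187, 196, 200]), (212, [195, 206, 212]), (218, [202, 213, 218]), (224, [199, 209, 213]), (230, [196, 205, 211]), (236, [197, 206, 212]), (242, [193, 202, 208]), (248, [202, 214, 218]), (254, [81, 145, 181]), (260, [85, 152, 186]), (266, [82, 146, 181]), (272, [86, 147, 181]), (278, [152, 248, 255])]
```

```bash
python3 -m crank '[{"grip":0.045,"x":0.002,"y":0,"z":0,"yaw":0},{"grip":0.045,"x":0.005,"y":0,"z":0,"yaw":0},{"grip":0.045,"x":0.009,"y":0,"z":0,"yaw":0},{"grip":0.045,"x":0.009,"y":0,"z":0.003,"yaw":0},{"grip":0.045,"x":0.009,"y":0,"z":0.006,"yaw":0}]' 12 | egrep "ee_pos|force:|width"
for i in 1 2; do python3 -m crank '[{"grip":0.045,"x":0,"y":0,"z":0.002,"yaw":0},{"grip":0.045,"x":0,"y":0,"z":0.004,"yaw":0},{"grip":0.045,"x":0,"y":0,"z":0.006,"yaw":0},{"grip":0.045,"x":0,"y":0,"z":0.008,"yaw":0},{"grip":0.045,"x":0,"y":0,"z":0.008,"yaw":0}]' 12 | egrep "ee_pos|force:|width"; done; python3 dot.py f4
```

```text
ee_pos: [563.8, -232.5, 134.1]
force: [0.8, -0.0, -2.3]
gripper_width: 53.2
gripper_force: 11.6
ee_pos: [563.3, -232.6, 125.4]
force: [0.5, -0.2, -3.2]
gripper_width: 53.0
gripper_force: 11.6
ee_pos: [563.3, -232.5, 117.4]
force: [-0.7, -0.3, -3.2]
gripper_width: 53.3
gripper_force: 11.6
[([309, 149, 24, 4, 65], [320.8, 150.2]), ([306, 252, 36, 26, 641], [323.5, 263.8])]
blue [152 193]
```

```bash
for i in 1 2 3; do python3 -m crank '[{"grip":0.045,"x":0,"y":0,"z":0.001,"yaw":0},{"grip":0.045,"x":0,"y":0,"z":0.002,"yaw":0},{"grip":0.045,"x":0,"y":0,"z":0.004,"yaw":0},{"grip":0.045,"x":0,"y":0,"z":0.005,"yaw":0},{"grip":0.045,"x":0,"y":0,"z":0.005,"yaw":0}]' 12 | egrep "ee_pos|force:|width"; done; python3 dot.py f5
```

```text
ee_pos: [563.4, -232.5, 112.6]
force: [-0.0, 1.1, -3.9]
gripper_width: 53.0
gripper_force: 11.6
ee_pos: [563.4, -232.5, 107.6]
force: [-0.1, -0.6, -3.5]
gripper_width: 53.2
gripper_force: 11.6
ee_pos: [563.4, -232.6, 102.6]
force: [0.0, 0.2, -2.3]
gripper_width: 53.1
gripper_force: 11.6
[([306, 252, 36, 26, 710], [323.9, 264.8])]
blue [152 192]
```

```bash
for i in 1 2; do python3 -m crank '[{"grip":0.045,"x":0,"y":0,"z":0.001,"yaw":0},{"grip":0.045,"x":0,"y":0,"z":0.002,"yaw":0},{"grip":0.045,"x":0,"y":0,"z":0.003,"yaw":0},{"grip":0.045,"x":0,"y":0,"z":0.003,"yaw":0},{"grip":0.045,"x":0,"y":0,"z":0.003,"yaw":0}]' 12 | egrep "ee_pos|force:|width"; done; python3 dot.py f6
```

```text
ee_pos: [563.5, -232.6, 99.9]
force: [-0.3, 0.7, -2.7]
gripper_width: 53.4
gripper_force: 11.6
ee_pos: [563.5, -232.6, 96.9]
force: [0.5, 0.1, -1.7]
gripper_width: 53.3
gripper_force: 11.6
[([306, 252, 36, 24, 693], [324.0, 264.5])]
blue [152 193]
```

```bash
for i in 1 2 3; do python3 -m crank '[{"grip":0.045,"x":0,"y":0,"z":0.001,"yaw":0},{"grip":0.045,"x":0,"y":0,"z":0.002,"yaw":0},{"grip":0.045,"x":0,"y":0,"z":0.003,"yaw":0},{"grip":0.045,"x":0,"y":0,"z":0.003,"yaw":0},{"grip":0.045,"x":0,"y":0,"z":0.003,"yaw":0}]' 12 | egrep "ee_pos|force:|width"; done; python3 dot.py f7
```

```text
ee_pos: [563.5, -232.6, 93.8]
force: [0.0, 0.5, -2.2]
gripper_width: 53.3
gripper_force: 11.6
ee_pos: [563.5, -232.6, 90.8]
force: [-0.0, -0.1, -3.1]
gripper_width: 53.1
gripper_force: 11.6
ee_pos: [563.6, -232.6, 88.0]
force: [0.1, 0.2, -1.5]
gripper_width: 52.7
gripper_force: 11.6
[([306, 252, 36, 23, 648], [324.0, 264.0])]
blue [152 193]
```

```bash
python3 - <<'E'
from h import *
import cv2
for n in("side","scene"):
    f=grab_frame(n)[:,:,::-1];cv2.imwrite(f"pics/g_{n}.png",f)
    h=cv2.cvtColor(f,cv2.COLOR_BGR2HSV);m=cv2.inRange(h,(103,110,25),(128,255,255))
    k,l,s,ct=cv2.connectedComponentsWithStats(m);print(n,[(s[i].tolist(),ct[i].round(1).tolist()) for i in range(1,k) if s[i,4]>25])
    a=np.radians(6.2);C=np.array([562.,-214.5,0])
    for mz in(15,22,30,40):
        P=np.array([proj(n,C+[33/np.cos(np.pi/8)*np.cos(p+a),33/np.cos(np.pi/8)*np.sin(p+a),q]) for p in np.arange(8)*np.pi/4+np.pi/8 for q in(mz,mz+26)])
        print(mz,P.min(0).round(1),P.max(0).round(1),"bottom disc ctr",proj(n,C+[0,0,mz+105]).round(1))
    if n=="scene": print([(u,v,f[v,u].tolist()) for v in range(140,196,6) for u in (345,351,357)])
E
```

```text
side [([482, 0, 20, 60, 132], [493.5, 27.6]), ([352, 7, 5, 16, 33], [353.5, 13.6]), ([299, 279, 32, 17, 300], [315.0, 288.0])]
15 [296.  271.8] [332.3 305. ] bottom disc ctr [313.9 246.6]
22 [295.9 268.9] [332.4 302. ] bottom disc ctr [313.9 243.2]
30 [295.9 265.5] [332.4 298.5] bottom disc ctr [313.9 239.4]
40 [295.8 261.2] [332.5 294.1] bottom disc ctr [313.9 234.6]
scene [([79, 0, 66, 79, 720], [111.0, 32.5]), ([125, 0, 11, 10, 43], [129.1, 3.2]), ([143, 82, 43, 61, 494], [164.1, 112.3])]
15 [338.8 158.1] [363.3 180.6] bottom disc ctr [353.3 144.1]
22 [338.9 156.2] [363.6 178.8] bottom disc ctr [353.5 142.1]
30 [339.  154.1] [363.8 176.7] bottom disc ctr [353.7 139.7]
40 [339.2 151.5] [364.2 174.1] bottom disc ctr [354.  136.8]
[(345, 140, [158, 168, 170]), (351, 140, [96, 132, 151]), (357, 140, [221, 229, 231]), (345, 146, [149, 157, 160]), (351, 146, [165, 174, 176]), (357, 146, [159, 169, 171]), (345, 152, [150, 159, 162]), (351, 152, [153, 162, 165]), (357, 152, [152, 161, 164]), (345, 158, [151, 160, 162]), (351, 158, [154, 163, 166]), (357, 158, [154, 162, 165]), (345, 164, [153, 161, 164]), (351, 164, [156, 165, 167]), (357, 164, [152, 162, 165]), (345, 170, [117, 88, 70]), (351, 170, [119, 90, 71]), (357, 170, [117, 89, 72]), (345, 176, [75, 120, 144]), (351, 176, [95, 109, 117]), (357, 176, [76, 122, 146]), (345, 182, [107, 110, 110]), (351, 182, [92, 96, 97]), (357, 182, [107, 109, 110]), (345, 188, [109, 110, 111]), (351, 188, [109, 112, 112]), (357, 188, [163, 166, 166]), (345, 194, [94, 104, 105]), (351, 194, [90, 100, 102]), (357, 194, [91, 100, 102])]
```

```bash
for i in 1 2 3 4; do python3 -m crank '[{"grip":0.045,"x":0,"y":0,"z":0.001,"yaw":0},{"grip":0.045,"x":0,"y":0,"z":0.002,"yaw":0},{"grip":0.045,"x":0,"y":0,"z":0.003,"yaw":0},{"grip":0.045,"x":0,"y":0,"z":0.004,"yaw":0},{"grip":0.045,"x":0,"y":0,"z":0.004,"yaw":0}]' 25 | egrep "ee_pos|force:|width"; done; python3 dot.py f8
```

```text
ee_pos: [563.7, -232.8, 84.2]
force: [-1.8, -0.5, 4.6]
gripper_width: 52.5
gripper_force: 24.3
ee_pos: [563.7, -232.8, 79.8]
force: [-1.0, -1.3, 3.7]
gripper_width: 53.1
gripper_force: 24.3
ee_pos: [563.8, -233.6, 79.0]
force: [-6.4, -3.3, 19.9]
gripper_width: 52.8
gripper_force: 24.8
ee_pos: [564.1, -234.7, 77.8]
force: [-10.4, -3.3, 33.5]
gripper_width: 52.6
gripper_force: 25.0
[([306, 255, 37, 27, 706], [323.6, 267.4])]
blue [149 190]
```

```bash
python3 -m crank '[{"grip":0.045,"x":0,"y":0,"z":-0.006,"yaw":0},{"grip":0.0912,"x":0,"y":0,"z":-0.006,"yaw":0},{"grip":0.0912,"x":0,"y":0,"z":-0.006,"yaw":0},{"grip":0.0912,"x":0,"y":0,"z":-0.006,"yaw":0},{"grip":0.0912,"x":0,"y":0,"z":-0.006,"yaw":0}]' 25
python3 -m crank '[{"grip":0.0912,"x":0,"y":0,"z":-0.02,"yaw":0},{"grip":0.0912,"x":0,"y":0,"z":-0.05,"yaw":0},{"grip":0.0912,"x":0,"y":0,"z":-0.09,"yaw":0},{"grip":0.0912,"x":0,"y":0,"z":-0.12,"yaw":0},{"grip":0.0912,"x":0,"y":0,"z":-0.14,"yaw":0}]' 25
python3 - <<'E'
from h import *
import cv2
for n in("side","scene"):
    f=grab_frame(n)[:,:,::-1];cv2.imwrite(f"pics/i_{n}.png",f)
    h=cv2.cvtColor(f,cv2.COLOR_BGR2HSV);m=cv2.inRange(h,(103,110,25),(128,255,255))
    k,l,s,ct=cv2.connectedComponentsWithStats(m);print(n,[(s[i].tolist(),ct[i].round(1).tolist()) for i in range(1,k) if s[i,4]>25])
    m=cv2.inRange(h,(8,90,60),(28,255,255));k,l,s,ct=cv2.connectedComponentsWithStats(m)
    print("brass",[(s[i].tolist(),ct[i].round(1).tolist()) for i in range(1,k) if s[i,4]>6 and 280<ct[i][0]<380 and 120<ct[i][1]<320])
    if n=="side":print([(v,f[v,315].tolist()) for v in range(225,310,4)])
    else:print([(v,f[v,352].tolist()) for v in range(130,190,3)])
E
```

```text
time_s: 34.67
ee_pos: [563.4, -232.2, 76.8]
ee_rot: [-179.9, -0.1, 96.2]
force: [0.4, 0.2, -0.0]
gripper_width: 76.1
gripper_force: 0.0
time_s: 35.08
ee_pos: [564.8, -232.8, 220.9]
ee_rot: [179.8, 0.1, 96.2]
force: [0.4, -0.8, -0.2]
gripper_width: 91.0
gripper_force: 0.0
side [([482, 0, 20, 60, 126], [493.5, 27.6]), ([352, 7, 5, 17, 34], [353.4, 14.1]), ([298, 278, 34, 22, 286], [315.4, 290.9])]
brass [([363, 123, 11, 9, 37], [368.1, 127.5]), ([340, 141, 7, 1, 7], [343.0, 141.0]), ([272, 150, 55, 8, 248], [296.9, 153.0]), ([342, 150, 2, 4, 7], [342.4, 151.3]), ([339, 227, 10, 6, 33], [343.3, 229.6]), ([311, 241, 7, 3, 16], [313.8, 242.2]), ([339, 290, 6, 8, 42], [341.8, 293.3]), ([300, 298, 27, 7, 76], [312.4, 301.2])]
[(225, [91, 102, 106]), (229, [79, 90, 92]), (233, [85, 96, 97]), (237, [135, 147, 151]), (241, [107, 146, 169]), (245, [153, 174, 184]), (249, [211, 222, 226]), (253, [206, 217, 221]), (257, [178, 191, 197]), (261, [177, 190, 196]), (265, [178, 191, 196]), (269, [177, 190, 196]), (273, [181, 194, 199]), (277, [176, 189, 196]), (281, [177, 190, 195]), (285, [176, 188, 
[... 240 characters left out ...]
61, 495], [164.1, 112.4])]
brass [([331, 126, 18, 17, 154], [340.0, 134.8]), ([351, 141, 4, 3, 9], [352.9, 141.9]), ([362, 144, 19, 13, 124], [368.8, 149.9]), ([331, 169, 4, 5, 15], [332.1, 170.6]), ([345, 178, 7, 2, 8], [347.9, 178.6])]
[(130, [91, 91, 92]), (133, [92, 92, 93]), (136, [91, 90, 91]), (139, [234, 240, 241]), (142, [110, 200, 233]), (145, [234, 240, 241]), (148, [164, 172, 174]), (151, [150, 158, 161]), (154, [150, 160, 162]), (157, [151, 160, 162]), (160, [152, 160, 163]), (163, [152, 161, 163]), (166, [152, 162, 163]), (169, [148, 154, 154]), (172, [119, 90, 73]), (175, [115, 87, 71]), (178, [102, 98, 97]), (181, [68, 72, 75]), (184, [105, 108, 109]), (187, [107, 109, 110])]
```

```bash
python3 - <<'E'
from h import *
p,e=tri([ray("side",313.8,242.2),ray("scene",352.9,141.9)]);print("dot",p.round(1),e)
s=state();t=s["ee_pos"];d=p-t;a=np.array([-.108,.994,0]);b=np.array([.994,.108,0]);print(t,"tool x",d@a,"tool y",d@b)
E
```

```text
dot [ 562.5 -212.7  128.4] [0.7, 0.7]
[ 565.68774344 -233.24639999  221.6454392 ] tool x 20.755407867025706 tool y -0.9176429313585373
```

```bash
python3 -m crank '[{"grip":0,"x":0.01,"y":0,"z":0,"yaw":0},{"grip":0,"x":0.02,"y":-0.001,"z":0,"yaw":0},{"grip":0,"x":0.02,"y":-0.001,"z":0.02,"yaw":0},{"grip":0,"x":0.02,"y":-0.001,"z":0.045,"yaw":0},{"grip":0,"x":0.02,"y":-0.001,"z":0.065,"yaw":0}]' 20
for i in 1 2 3; do python3 -m crank '[{"grip":0,"x":0,"y":0,"z":0.001,"yaw":0},{"grip":0,"x":0,"y":0,"z":0.003,"yaw":0},{"grip":0,"x":0,"y":0,"z":0.005,"yaw":0},{"grip":0,"x":0,"y":0,"z":0.006,"yaw":0},{"grip":0,"x":0,"y":0,"z":0.006,"yaw":0}]' | egrep "ee_pos|force:|width"; done
```

```text
time_s: 35.6
ee_pos: [558.8, -210.9, 149.8]
ee_rot: [-179.8, -0.1, 96.2]
force: [0.5, 0.0, 0.1]
gripper_width: 61.1
gripper_force: 0.0
ee_pos: [560.9, -212.9, 147.7]
force: [0.1, -0.9, 0.6]
gripper_width: 27.4
gripper_force: 0.0
ee_pos: [560.1, -213.0, 141.4]
force: [-1.3, -0.2, 2.7]
gripper_width: 0.7
gripper_force: 1.4
ee_pos: [560.9, -213.3, 141.1]
force: [-9.0, 1.9, 31.0]
gripper_width: 0.7
gripper_force: 14.9
```

The bowl is at its stop: the fingertips met its top at z = 127 and 31 N didn't move it. Now I'll go behind the knob and push the fork along the station's +y, which is the tool's +y.

```bash
python3 -m crank '[{"grip":0,"x":0,"y":0,"z":-0.02,"yaw":0},{"grip":0,"x":0,"y":0,"z":-0.04,"yaw":0},{"grip":0,"x":0,"y":-0.03,"z":-0.046,"yaw":0},{"grip":0,"x":0,"y":-0.06,"z":-0.046,"yaw":0},{"grip":0,"x":0,"y":-0.09,"z":-0.046,"yaw":0}]'
python3 -m crank '[{"grip":0,"x":0,"y":-0.03,"z":0,"yaw":0},{"grip":0,"x":0,"y":-0.06,"z":0,"yaw":0},{"grip":0,"x":0,"y":-0.073,"z":0,"yaw":0},{"grip":0,"x":0,"y":-0.073,"z":0,"yaw":0},{"grip":0,"x":0,"y":-0.073,"z":0,"yaw":0}]'
```

```text
time_s: 37.27
ee_pos: [470.4, -222.6, 181.3]
ee_rot: [179.9, 0.0, 96.2]
force: [-0.6, 1.0, -0.6]
gripper_width: 0.4
gripper_force: 0.0
time_s: 37.68
ee_pos: [399.0, -230.8, 181.3]
ee_rot: [179.9, 0.0, 96.1]
force: [0.8, -0.3, 1.2]
gripper_width: 0.3
gripper_force: 0.0
```

```bash
python3 -m crank '[{"grip":0,"x":0,"y":0,"z":0.03,"yaw":0},{"grip":0,"x":0,"y":0,"z":0.06,"yaw":0},{"grip":0,"x":0,"y":0,"z":0.085,"yaw":0},{"grip":0,"x":0,"y":0,"z":0.092,"yaw":0},{"grip":0,"x":0,"y":0,"z":0.092,"yaw":0}]' | egrep "ee_pos|force:"
for i in 1 2 3; do python3 -m crank '[{"grip":0,"x":0,"y":0.004,"z":0,"yaw":0},{"grip":0,"x":0,"y":0.008,"z":0,"yaw":0},{"grip":0,"x":0,"y":0.012,"z":0,"yaw":0},{"grip":0,"x":0,"y":0.016,"z":0,"yaw":0},{"grip":0,"x":0,"y":0.02,"z":0,"yaw":0}]' | egrep "ee_pos|force:"; done
```

```text
ee_pos: [398.7, -229.8, 87.2]
force: [-0.5, 0.8, -0.2]
gripper_force: 0.0
ee_pos: [418.5, -228.6, 89.9]
force: [-3.4, -1.8, 4.0]
gripper_force: 1.9
ee_pos: [438.3, -225.8, 88.9]
force: [-3.8, -1.1, 3.0]
gripper_force: 2.0
ee_pos: [458.1, -223.5, 88.7]
force: [-4.2, -0.2, 2.2]
gripper_force: 2.0
```

```bash
for i in 1 2 3; do python3 -m crank '[{"grip":0,"x":0,"y":0.001,"z":0,"yaw":0},{"grip":0,"x":0,"y":0.002,"z":0,"yaw":0},{"grip":0,"x":0,"y":0.003,"z":0,"yaw":0},{"grip":0,"x":0,"y":0.004,"z":0,"yaw":0},{"grip":0,"x":0,"y":0.004,"z":0,"yaw":0}]' | egrep "ee_pos|force:"; done
```

```text
ee_pos: [460.4, -223.3, 88.7]
force: [-7.4, 1.3, 3.0]
gripper_force: 3.6
ee_pos: [460.6, -223.1, 88.6]
force: [-15.6, -3.0, 9.4]
gripper_force: 8.7
ee_pos: [460.8, -223.0, 88.6]
force: [-24.9, -5.1, 16.4]
gripper_force: 13.8
```

```bash
python3 -m crank '[{"grip":0,"x":0,"y":-0.012,"z":0,"yaw":0},{"grip":0,"x":0,"y":-0.025,"z":0,"yaw":0},{"grip":0,"x":0,"y":-0.04,"z":-0.02,"yaw":0},{"grip":0,"x":0,"y":-0.05,"z":-0.05,"yaw":0},{"grip":0,"x":0,"y":-0.05,"z":-0.08,"yaw":0}]'
python3 -m crank '[{"grip":0,"x":0.03,"y":0,"z":-0.03,"yaw":0},{"grip":0,"x":0.06,"y":0,"z":-0.06,"yaw":0},{"grip":0,"x":0.09,"y":0,"z":-0.09,"yaw":0},{"grip":0,"x":0.12,"y":0,"z":-0.1,"yaw":0},{"grip":0,"x":0.14,"y":0,"z":-0.1,"yaw":0}]' | egrep "ee_pos|force:"
python3 - <<'E'
from h import *
import cv2
r={}
for n in("side","scene"):
    f=grab_frame(n)[:,:,::-1];cv2.imwrite(f"pics/j_{n}.png",f)
    e=proj(n,np.array([483,-221.8,97.]));g=cv2.cvtColor(f,cv2.COLOR_BGR2GRAY)
    m=(g<45).astype(np.uint8);k,l,s,ct=cv2.connectedComponentsWithStats(m)
    print(n,"expect",e.round(1),"dark",[(s[i].tolist(),ct[i].round(1).tolist()) for i in range(1,k) if s[i,4]>15 and abs(ct[i]-e).max()<30])
    h=cv2.cvtColor(f,cv2.COLOR_BGR2HSV);m=cv2.inRange(h,(8,90,60),(28,255,255));k,l,s,ct=cv2.connectedComponentsWithStats(m);q=proj(n,np.array([562.5,-212.7,127.]))
    print("dot expect",q.round(1),[ct[i].round(1).tolist() for i in range(1,k) if abs(ct[i]-q).max()<5])
    m=cv2.inRange(h,(0,140,60),(6,255,255))|cv2.inRange(h,(174,140,60),(180,255,255));m[:int(e[1])-35]=0;m[int(e[1])+45:]=0;m[:,:int(e[0])-70]=0;m[:,int(e[0])+70:]=0
    ys,xs=np.nonzero(m);print("red x",xs.min(),xs.max(),"y",ys.min(),ys.max(),"tine tip expect",[proj(n,np.array([562.5,-212.7,54.])+c*np.array([.9936,.113,0])+d*np.array([-.113,.9936,0])).round(1).tolist() for c,d in((18,-33),(18,33))])
E
```

```text
time_s: 41.02
ee_pos: [418.5, -228.0, 169.3]
ee_rot: [-179.9, -0.0, 96.1]
force: [-0.4, -0.1, 0.4]
gripper_width: 0.4
gripper_force: 0.0
ee_pos: [407.2, -87.3, 272.8]
force: [-0.5, -0.2, -0.6]
gripper_force: 0.0
side expect [270.8 260.3] dark []
dot expect [314.2 242.7] [[313.6, 242.4]]
red x 263 324 y 264 295 tine tip expect [[326.5, 285.6], [320.8, 265.6]]
scene expect [380.2 156.7] dark []
dot expect [353.1 142.4] [[352.9, 141.9]]
red x 344 386 y 154 176 tine tip expect [[348.2, 154.7], [342.3, 168.4]]
```

```bash
python3 - <<'E'
from h import *
import cv2
for n in("side","scene"):
    f=cv2.imread(f"pics/j_{n}.png");e=proj(n,np.array([483,-221.8,97.]));g=cv2.cvtColor(f,cv2.COLOR_BGR2GRAY)
    u,v=e.round().astype(int);print(n,u,v);print(g[v-8:v+14:3,u-14:u+15:3])
job_done()
E
```

```text
side 271 260
[[107 108 108 109 110 110 108 110 110 106]
 [108 106 106 107 108 109 112 112 108 110]
 [106 107 112 116 123 127  95 139 120 106]
 [106 176 176 125  65  62 132 179 145 100]
 [198 180 181  53  59  53  67 181 139 101]
 [181 159  94  51  57  57  58  89  90  90]
 [183 182  92  54  51  51  51  90  90  92]
 [187 183  95  55  51  50  58  91  93  90]]
scene 380 157
[[163 164 165 138  88  88  88  89  90  89]
 [161 161 169 225 159 177  90  89  89  89]
 [114 128 152 214 216 217 241 242 140 207]
 [118 121 120  86  64  69  92 146 213 229]
 [122 122 122 122  60  61  99 146 155 157]
 [122 123 123 122  64  61 122 156 155 156]
 [121 122 122 123 136 207 129 156 157 157]
 [123 123 122  94  92 106 112 107 130 144]]
the job is handed in; nothing more can be done
```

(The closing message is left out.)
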